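# Load test of a coil spring

### The job

Stand the tall coil spring upright in the middle of the tester's lower plate, then pull the lever down with the gripper until the pointer on the ram is level with the mark on the height scale, hold it there for a second without pressing past the mark, and let the lever back up. If the peak hand on the dial reached the limit tab, stand the spring upright in the rectangular tray; if it fell short, put it in the round dish. Leave the other things on the bench where they are.

Things in the scene. Friction and masses are not known exactly. Their poses are not given: they have to be found in the camera images.
- spring: the spring to test: plain steel coil spring standing on end, outside diameter 46, wire 5.4, eight turns, free length between 85 (tired, its lowest turn closed up) and 92 (new), about 0.14 kg, stiffness 1.2 N/mm. Origin: centre of its foot; z runs along its axis to its top
- spring_top (a point): centre of the spring's top end, moves down as it is compressed
- tester: white lever spring tester, fixed. Origin: on the bench under the lower plate's centre; -x is its open front (dial), +x the column (face 67 behind that centre), -y the lever side. The head overhangs the plate: underside 218 above bench, 52 wide, reaching 29 in front of the plate's centre. The spring goes in with the tool leaning about 45 degrees, out to the front or (clear of the lever) front left
- plate (a point): centre of the top of the round lower plate, diameter 72, 60 above the bench; has two faint rings (diameter 33 and 51) and gives 0.1 mm per N of load, which drives the dial
- platen (a point): centre of the underside of the round upper plate, diameter 50, 10 thick, at the foot of the ram; 200 above the bench (140 above the lower plate) with the lever up. The bare ram rises above the head, to 416 above the bench
- pointer (a point): tip of the small pointer fixed to the ram, 6 higher than the underside of the upper plate; it runs down along the height scale, which stands right of the plates (lever side) in front of the column
- mark (a point): the mark: thin upper edge of the index clamped on the height scale, directly below the pointer. It is no stop. Level with the pointer (same height) the upper plate's underside stands 66 to 73 over the unloaded lower plate
- lever_arm: steel lever on the tester's right. Origin: its pivot, 84 behind the plate's centre, 50 to the lever side, 245 above the bench, axis along the tester's y. Arm 225 long, rising to the front at 26 degrees when up; sprung, it returns up by itself. A toothed sector moves the ram down 75 mm per rad of lever, 1.3 mm per degree: the mark comes at about 28 degrees below level
- grip (a point): middle of the lever's round rubber hand grip, diameter 21, 95 long, pointing out sideways (along the tester's y) from the lever's end: this point lies 112 to the lever side of the plate's centre and 225 from the pivot's axis, about 344 above the bench when up and 140 at the mark. It needs 5 N to move and up to about 15 N at the mark
- dial_centre (a point): centre of the round force dial, diameter 92, on the base, 110 in front of the plate's centre, its face leaning 20 degrees to the front; its rim is highest (85 above the bench) 70 in front of the plate's centre
- dial (a joint): black dial needle, rad, follows the load on the lower plate: 0 unloaded, clockwise, 0.1178 rad per N; ticks every 2 N, long ticks every 10 N, full scale 40 N = 4.71 rad. Zero is 135 degrees anticlockwise of the direction to the plate
- peak (a joint): thin steel peak hand over the needle, rad on the same scale: pushed along by the needle, it stays at the highest load reached. The limit tab on the dial's rim (dark bar) stands at 22 N = 2.59 rad
- tray: rectangular steel tray, fixed, 170 (x) x 150 (y) outside, walls 3 thick and 18 high, floor about 3 thick. Origin: centre of its underside
- dish: round steel dish, fixed, diameter 164 at the rim, inside floor diameter 150, floor 3 thick, 36 high. Origin: centre of its underside
- fat_spring: short fat coil spring, diameter 72, 45 high; a bystander
- long_spring: thin close-wound spring 110 long, diameter 24, lying; a bystander
- castor: castor wheel of diameter 74 lying on its side, its stem about 100 from the wheel centre, 42 high; a bystander
- screwdriver: screwdriver, 190 long, lying; a bystander
- wrench: open wrench, 170 long, lying; a bystander
- disinfectant: white bottle, diameter 64, 170 high; a bystander
- caliper: caliper, 200 long, lying; a bystander
- knob: black clamp knob, diameter 48, 30 high; a bystander

How it is judged:
By the outcome, as a careful person would: the job done as asked, in the order asked, and still so for the second after the job is handed in, with the robot touching nothing.
It also fails if it takes over 72 s, if anything falls off the work surface, if the arm or the gripper's body presses on something with over 40 N, if the wrist force passes 120 N, or if a joint passes its speed limit or range.

### The arm

A 6-joint arm with a two-finger parallel gripper is mounted at the origin on the work surface. World frame = base frame: x ahead of the robot, y to its left, z up, the work surface at z = 0. Lengths are in m, angles in degrees, forces in N, time in s.
With the tool pointing down it reaches from about 0.375 to 0.9 m from the base axis. Payload 3.1 kg.
Tool frame: the origin (TCP) lies on the centre line of the jaws, within the pads' length; the fingertips stand 25 mm ahead of it and the grasp point (between the pads) lies 6 mm ahead of it; y points along the fingers, x is the direction in which the jaws open and shut, and the axes are right-handed (so a half turn about y gives the same grasp; the last joint's range is limited). The gripper opens to 87 mm and grips with 3 to 60 N. Pads are 19 mm wide; open, the fingers measure 117 mm over their backs; the gripper's body (75 mm by 190 mm) begins 51 mm behind the grasp point.
Start: joints at [61.908, 30.224, 82.088, -0, 67.689, -10.227], TCP at [0.192, 0.595, 0.248] pointing down, gripper open.
Joint ranges: [-176.69, 176.69], [-43.24, 126.21], [12.49, 139.97], [-82, 262], [0, 151.66], [-163.58, 163.58]. Speed limits (degrees/s): [159.86, 159.86, 180, 180, 180, 180].

### API

Orientations are given as a 3x3 rotation matrix whose columns are the frame's x, y, z axes.
In Python, from rig import * gives the robot as it stands.
- The arm moves only by the tool play_rows, never from a script. Its argument "commands" is a list of rows, each a list of 2 entries, a list of its own where there are three numbers: the shift along the world's x, y, z in m, then the turn, a rotation vector about the world's x, y, z in rad. A call has 1 to 10 rows; each row is the pose to reach, as a shift and turn from the pose commanded when the call began; what a row does not reach only later rows make up. A row lasts 1/8 s, in which the tool goes at most 62.5 mm and 10.7 degrees, less where a joint would pass 70% of its speed; a pose out of reach is approached as far as the arm can. A call with a gripper value outside its range is refused whole. "gripper" is the finger opening in m, from 0 to 0.087, set as the call begins (left out, the last holds). The fingers move at their own pace and stop on an object; the grip force is fixed at half the most. Time passes only in rows, so rows that repeat a pose let the fingers close. It gives the time, the measured TCP pose, the force and the opening at its end, in the units of the state.
- read_state(): the state, without advancing time (a new reading comes with each control period).
- capture(name): name is "scene" or "top" or "wrist"; returns a dict with "frame" (384x512x3 uint8, red, green, blue), "depth" (384x512 float32, m along the optical axis (not along the pixel's ray), 0 where there is no reading), "mtx" (3x3 intrinsics, pixels), "cam_to_world" (4x4, takes a point from camera to world coordinates); the wrist camera has in their place "hand_eye" (4x4, takes a point from camera to tool coordinates, whose origin is the TCP and whose axes are the tool frame's). Camera axes: x right, y down, z forward; pixel columns grow to the right and rows downward; lengths in m; the calibration is good to about 2 mm. A picture is of the moment at which its call begins: read the wrist's pose just before it.
- hand_in(): hands the job in, once; it reports no verdict.
The state is a dict: "time_s": time; "joint_positions": joint angles; "qvel": joint speeds; "tau": joint torques, N m; "position": TCP position; "tcp_rot": TCP orientation; "force": force on the tool from outside, world axes, zero at the start; "moment": the same for the moment, N m; "opening": opening from 0.0 (shut) to 1.0 (fully open).
Only numpy, scipy, OpenCV 4.12 (cv2) and the standard library are available. Lean on these libraries where they do the work, as an engineer would, in place of code of your own. Each camera call takes 0.05 s, during which the arm holds its last target. There are 200 camera calls.

## Working session

There is one attempt and no reset: what is moved stays moved. The work goes in short steps, Python scripts to look and compute and a tool call to move; the robot and the scene stay as the last step left them, time stands still between calls to the robot, and variables do not carry over. Pictures are saved under pics/ and viewed, about 8 in all and at most 12, crops included, and the job is handed in when it is done.

Besides the shell and the picture viewer there is one more tool, called after "Call:" as name([rows], argument=value, ...), one row to a line, values as JSON. play_rows: Moves the arm, as the interface text tells. Its arguments: {"type":"object","properties":{"commands":{"type":"array"},"gripper":{"type":"number"}},"required":["commands"]}

```bash
mkdir -p pics; ls; python3 - <<'E'
from rig import *
import cv2,numpy as np
s=read_state();print(s)
for n in("scene","top"):
    c=capture(n);np.savez(n+".npz",**c);cv2.imwrite(f"pics/{n}0.png",c["frame"][:,:,::-1]);print(n,c["cam_to_world"].round(3).tolist(),c["mtx"].round(1).tolist())
E
```

```text
pics
{'time_s': 0.0, 'joint_positions': array([ 6.19069523e+01,  3.02808850e+01,  8.21556261e+01,  5.72971508e-04,
        6.76898466e+01, -1.02252046e+01]), 'qvel': array([-0.00169645,  0.08486506,  0.01456087, -0.01193793, -0.05885959,
        0.04208429]), 'tau': array([ 1.97054243e-05, -4.40033340e+01, -1.76591241e+01,  6.33000769e-02,
        5.80991060e-02, -1.44478104e-04]), 'position': array([0.19138814, 0.59426477, 0.24655523]), 'tcp_rot': array([[ 3.06824980e-01, -1.04667437e-03, -9.51765379e-01],
       [ 9.51763484e-01, -1.94117297e-03,  3.06826503e-01],
       [-2.16868866e-03, -9.99997568e-01,  4.00586083e-04]]), 'force': array([-0.10922264, -0.45313793, -0.06936633]), 'moment': array([ 0.02070197, -0.01172021, -0.02639344]), 'opening': 1.004493996037788}
scene [[0.258, 0.626, -0.736, 1.403], [0.966, -0.15, 0.211, -0.246], [0.021, -0.765, -0.643, 0.98], [0.0, 0.0, 0.0, 1.0]] [[423.3, 0.0, 261.7], [0.0, 423.3, 199.6], [0.0, 0.0, 1.0]]
top [[-0.023, -0.992, 0.125, 0.331], [-0.999, 0.026, 0.022, -0.026], [-0.025, -0.124, -0.992, 1.712], [0.0, 0.0, 0.0, 1.0]] [[452.3, 0.0, 259.2], [0.0, 452.3, 187.4], [0.0, 0.0, 1.0]]
```

View pics/scene0.png

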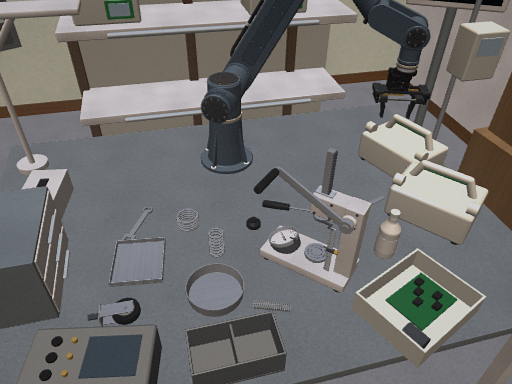

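View pics/top0.png

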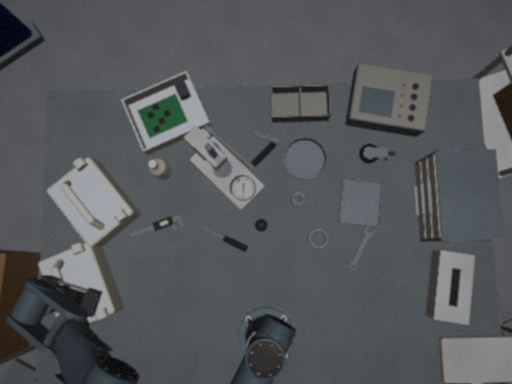

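The scene view shows the tall spring at (216,242), the fat spring at (187,219), the dish at (215,290), the tray at (138,262), the tester dial at (285,240), the plate at (316,252) and the grip at (267,180). In the top view the spring is at (298,198), the dish at (304,158), the tray at (360,202) and the dial at (242,187).

```bash
cat > h.py <<'E'
import numpy as np,cv2
def cloud(c,T=None):
    T=c["cam_to_world"] if T is None else T
    d=c["depth"];v,u=np.mgrid[:d.shape[0],:d.shape[1]];K=c["mtx"]
    P=np.stack([(u-K[0,2])/K[0,0]*d,(v-K[1,2])/K[1,1]*d,d],-1)
    P=P@T[:3,:3].T+T[:3,3];P[d==0]=np.nan;return P
def proj(c,p,T=None):
    T=c["cam_to_world"] if T is None else T
    q=(np.atleast_2d(p)-T[:3,3])@T[:3,:3];q=q@c["mtx"].T;return q[:,:2]/q[:,2:]
E
python3 - <<'E'
from h import *
for n,pts in(("scene",dict(spring=(216,242),fat=(187,219),dish=(215,293),tray=(138,262),dial=(285,240),plate=(316,252),grip=(267,180),knob=(253,223),ramtop=(330,152),corner=(262,250))),("top",dict(spring=(298,198),fat=(318,238),dish=(304,158),tray=(360,202),dial=(242,187),grip=(263,153),knob=(261,225),ramtop=(213,150)))):
    c=np.load(n+".npz");P=cloud(c)
    for k,(u,v) in pts.items(): print(n,k,P[v,u].round(3))
    if n=="scene":
        R=P[225:262,200:235].reshape(-1,3);m=(R[:,2]>.03)&(R[:,2]<.15);S=R[m];t=S[S[:,2]>S[:,2].max()-.012];print("spring",m.sum(),S.max(0),S.min(0),t.max(0),t.min(0))
    else:
        for k,(a,b,x0,y0) in dict(spring=(185,210,285,310)).items():
            R=P[a:b,x0:y0].reshape(-1,3);S=R[R[:,2]>.05];print("spring",S.shape,S.min(0),S.max(0))
        R=P.reshape(-1,3)
        # tester base lying z .01-.06
    R=P.reshape(-1,3)
    m=(R[:,2]>.32)&(R[:,2]<.38)&(R[:,0]>.4)&(R[:,0]<.9)&(abs(R[:,1])<.3);S=R[m]
    if len(S)>5: print("grip?",len(S),S.min(0).round(3),S.max(0).round(3))
c=np.load("scene.npz");cv2.imwrite("pics/sc1.png",cv2.resize(c["frame"][140:300,175:375,::-1],None,fx=4,fy=3.75,interpolation=3))
E
```

```text
scene spring [ 0.478 -0.126  0.027]
scene fat [ 0.326 -0.198  0.004]
scene dish [ 0.651 -0.161  0.003]
scene tray [ 0.483 -0.366  0.005]
scene dial [0.568 0.068 0.078]
scene plate [0.623 0.148 0.063]
scene grip [ 0.619 -0.01   0.354]
scene knob [0.418 0.008 0.023]
scene ramtop [0.626 0.143 0.417]
scene corner [0.559 0.001 0.043]
spring 259 [ 0.52098459 -0.10576492  0.0903643 ] [ 0.47307922 -0.15025221  0.03125701] [ 0.52051912 -0.10725287  0.0903643 ] [ 0.47307922 -0.15025221  0.07869217]
grip? 654 [ 0.563 -0.049  0.32 ] [0.647 0.166 0.38 ]
top spring [ 0.503 -0.134  0.001]
top fat [ 0.35  -0.204  0.004]
top dish [ 0.655 -0.162  0.006]
top tray [ 0.481 -0.367  0.002]
top dial [0.541 0.073 0.075]
top grip [ 0.608 -0.01   0.353]
top knob [0.403 0.008 0.028]
top ramtop [0.614 0.138 0.391]
spring (70, 3) [ 0.47163375 -0.15091156  0.05138298] [ 0.51628238 -0.10877726  0.09643893]
grip? 311 [ 0.563 -0.051  0.32 ] [0.645 0.161 0.378]
```

View pics/sc1.png

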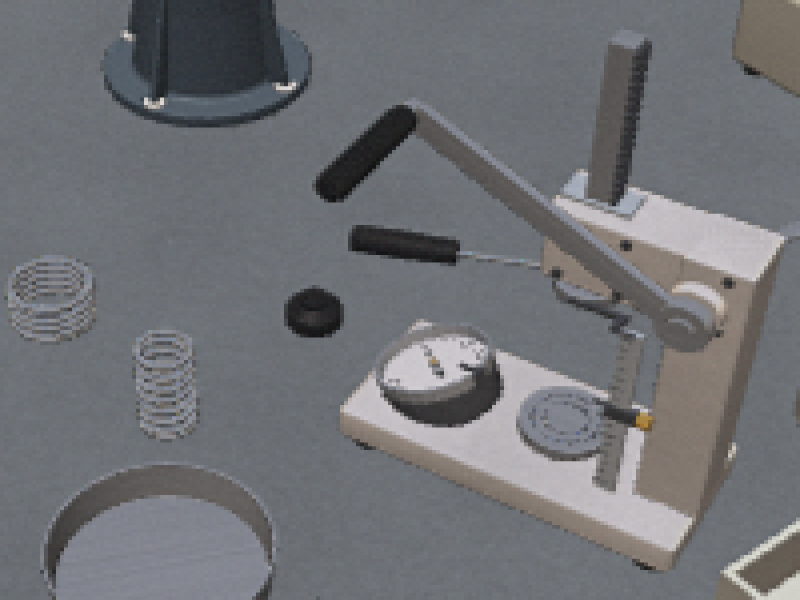

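The crop shows the tester clearly: plate near crop (567,415), dial near (437,360), mark index clamp at about (625,412). The scale stands at (622,400) and the grip runs from (335,185) to (410,115). Next I fit the tester pose.

```bash
python3 - <<'E'
from h import *
c=np.load("scene.npz");t=np.load("top.npz")
P=cloud(c);Q=cloud(t)
# yaw from base/column planes: normals via depth; use head top z~?? min area rect of base top
R=P.reshape(-1,3);reg=(R[:,0]>.42)&(R[:,0]<.85)&(R[:,1]>-.06)&(R[:,1]<.32)
for lo,hi in((.02,.05),(.24,.32),(.385,.43)):
    for nm,A in(("s",P),("t",Q)):
        A=A.reshape(-1,3);m=(A[:,2]>lo)&(A[:,2]<hi)&(A[:,0]>.45)&(A[:,0]<.85)&(A[:,1]>-.02)&(A[:,1]<.3)
        S=A[m];
        if len(S)<9: continue
        print(nm,lo,len(S),np.median(S[:,2]),[np.round(x,3) for x in cv2.minAreaRect((S[:,:2]).astype(np.float32))])
# plate
w=P[235:268,300:330].reshape(-1,3);m=(w[:,2]>.056)&(w[:,2]<.068);S=w[m]
print("plate",len(S),S.min(0).round(3),S.max(0).round(3),cv2.minEnclosingCircle(S[:,:2].astype(np.float32)))
# grip axis
for nm,A in(("s",P),("t",Q)):
    fr=(c if nm=="s" else t)["frame"]
    m=(A[...,2]>.325)&(A[...,2]<.37)&(fr.max(-1)<60)&(A[...,0]>.5)&(A[...,0]<.75)&(A[...,1]<.12)&(A[...,1]>-.12)
    S=A[m];ctr=S.mean(0);d=np.linalg.svd(S[:,:2]-ctr[:2])[2][0];pr=(S[:,:2]-ctr[:2])@d
    print("grip",nm,len(S),ctr.round(3),d.round(3),np.degrees(np.arctan2(d[1],d[0])),pr.min(),pr.max(),(ctr[:2]+d*(pr.min()+pr.max())/2).round(3))
# tray, dish rims
for nm,A,lo,hi,x,y in(("dish",P,.028,.042,.655,-.162),("tray",P,.012,.024,.481,-.366),("dish",Q,.028,.045,.655,-.162),("tray",Q,.012,.024,.481,-.366)):
    A=A.reshape(-1,3);m=(A[:,2]>lo)&(A[:,2]<hi)&(abs(A[:,0]-x)<.11)&(abs(A[:,1]-y)<.1)
    S=A[m][:,:2].astype(np.float32);print(nm,len(S),cv2.minEnclosingCircle(S),cv2.minAreaRect(S))
E
```

```text
s 0.02 2095 0.04104903826124051 [array([0.709, 0.137]), array([0.428, 0.276]), np.float64(44.366)]
t 0.02 1309 0.04089976751243829 [array([0.707, 0.132]), array([0.427, 0.271]), np.float64(44.382)]
s 0.24 1852 0.28383739230094474 [array([0.641, 0.146]), array([0.208, 0.09 ]), np.float64(44.188)]
t 0.24 871 0.2837296701020935 [array([0.644, 0.149]), array([0.194, 0.088]), np.float64(44.622)]
s 0.385 156 0.4056945705510053 [array([0.621, 0.15 ]), array([0.023, 0.022]), np.float64(47.447)]
t 0.385 56 0.41488870287587154 [array([0.619, 0.148]), array([0.021, 0.017]), np.float64(44.228)]
plate 351 [0.583 0.114 0.056] [0.684 0.18  0.068] ((0.6336491107940674, 0.1527758538722992), 0.051259271800518036)
grip s 257 [ 0.616 -0.011  0.351] [ 0.678 -0.735] -47.3343413832466 -0.05335823794950365 0.04272306687922273 [ 0.612 -0.007]
grip t 191 [ 0.607 -0.011  0.353] [-0.692  0.722] 133.7778809115704 -0.04610127522895975 0.04534535442430365 [ 0.607 -0.012]
dish 380 ((0.6506768465042114, -0.16098138689994812), 0.08420823514461517) ((0.6505600214004517, -0.16204845905303955), (0.16163474321365356, 0.16433945298194885), 76.46726989746094)
tray 364 ((0.4784446358680725, -0.36366337537765503), 0.11508678644895554) ((0.4733034074306488, -0.3634990453720093), (0.15124550461769104, 0.19387207925319672), 82.06047821044922)
dish 148 ((0.6601184606552124, -0.14644216001033783), 0.10120628029108047) ((0.654664158821106, -0.16314852237701416), (0.17054426670074463, 0.16305813193321228), 13.169227600097656)
tray 212 ((0.48928141593933105, -0.3746354579925537), 0.12287380546331406) ((0.4809539318084717, -0.3712390661239624), (0.1607494354248047, 0.2162134051322937), 83.83643341064453)
```

Tester centre is about (0.619,0.150) with yaw about 44.5°. The grip and dial positions both agree with this. I'll use a tool lean of 45° heading at azimuth 24.5° (front left).

```bash
cat >> h.py <<'E'
from scipy.spatial.transform import Rotation as Ro
YAW=np.radians(44.5);EX=np.array([np.cos(YAW),np.sin(YAW),0]);EY=np.array([-np.sin(YAW),np.cos(YAW),0]);C=np.array([.619,.150,0])
def tw(x,y,z): return C+x*EX+y*EY+np.array([0,0,z])
def rot(az,lean,flip=False):
    # lean: degrees from straight down toward heading az
    a,l=np.radians([az,lean]);h=np.array([np.cos(a),np.sin(a),0])
    y=h*np.sin(l)-np.array([0,0,np.cos(l)]);x=np.array([-np.sin(a),np.cos(a),0])*(-1 if flip else 1)
    return np.c_[x,y,np.cross(x,y)]
def goto(s,g,R,off=.006):
    d=g-R[:,1]*off-s["position"];v=Ro.from_matrix(R@s["tcp_rot"].T).as_rotvec()
    print("shift",d.round(4).tolist(),"turn",v.round(4).tolist(),"deg",np.degrees(np.linalg.norm(v)).round(1))
E
python3 - <<'E'
from h import *
from rig import *
s=read_state();R=rot(24.5,45);g=np.array([.496,-.129,.048])
goto(s,g-R[:,1]*.12+[0,0,.04],R);goto(s,g,R)
c=capture("wrist");print(c["hand_eye"].round(3).tolist(),c["mtx"].round(0).tolist())
E
```

```text
shift [0.2235, -0.7603, -0.0696] turn [0.0484, -0.8017, 0.701] deg 61.1
shift [0.3007, -0.7251, -0.1944] turn [0.0484, -0.8017, 0.701] deg 61.1
[[1.0, 0.0, -0.0, -0.001], [0.001, -0.273, 0.962, -0.137], [0.0, -0.962, -0.273, 0.075], [0.0, 0.0, 0.0, 1.0]] [[341.0, 0.0, 254.0], [0.0, 341.0, 189.0], [0.0, 0.0, 1.0]]
```

```bash
python3 - <<'E'
from h import *
from rig import *
s=read_state();R=rot(48,45);g=np.array([.496,-.129,.05])
goto(s,g-R[:,1]*.11+[0,0,.06],R)
E
```

```text
shift [0.2497, -0.7844, -0.0548] turn [0.217, -0.7998, 1.0877] deg 78.3
```

Call:
play_rows([
  [[0.1, -0.35, 0.0], [0.1, -0.4, 0.5]],
  [[0.1, -0.35, 0.0], [0.1, -0.4, 0.5]],
  [[0.1, -0.35, 0.0], [0.1, -0.4, 0.5]],
  [[0.15, -0.5, 0.0], [0.14, -0.53, 0.72]],
  [[0.15, -0.5, 0.0], [0.14, -0.53, 0.72]],
  [[0.25, -0.784, -0.055], [0.217, -0.8, 1.088]],
  [[0.25, -0.784, -0.055], [0.217, -0.8, 1.088]],
  [[0.25, -0.784, -0.055], [0.217, -0.8, 1.088]],
  [[0.25, -0.784, -0.055], [0.217, -0.8, 1.088]],
  [[0.25, -0.784, -0.055], [0.217, -0.8, 1.088]],
], gripper=0.087)

```text
time_s: 1.4
position: [0.2604, 0.2708, 0.2504]
tcp_rot: [[-0.547, 0.353, -0.759], [0.827, 0.369, -0.424], [0.131, -0.86, -0.494]]
force: [0.0, -0.2, -0.5]
opening: 1.002
```

Call:
play_rows([
  [[0, 0, 0], [0, 0, 0]],
  [[0, 0, 0], [0, 0, 0]],
])

```text
time_s: 1.65
position: [0.2596, 0.2712, 0.2503]
tcp_rot: [[-0.544, 0.352, -0.761], [0.828, 0.369, -0.422], [0.132, -0.86, -0.492]]
force: [-0.0, 0.2, 1.1]
opening: 1.0
```

```bash
python3 - <<'E'
from h import *
from rig import *
s=read_state();print(s["time_s"],s["position"],s["joint_positions"].round(1));R=rot(48,45);g=np.array([.496,-.129,.05])
goto(s,g-R[:,1]*.11+[0,0,.06],R)
c=capture("wrist");T=np.eye(4);T[:3,:3]=s["tcp_rot"];T[:3,3]=s["position"];T=T@c["hand_eye"]
P=cloud(c,T);m=(P[...,2]>.03)&(np.hypot(P[...,0]-.496,P[...,1]+.129)<.045)&(P[...,2]<.11)
S=P[m];print(len(S),S.min(0),S.max(0),cv2.minEnclosingCircle(S[:,:2].astype(np.float32)))
t=S[S[:,2]>S[:,2].max()-.006];print(cv2.minEnclosingCircle(t[:,:2].astype(np.float32)))
cv2.imwrite("pics/w1.png",c["frame"][:,:,::-1])
E
```

```text
1.65 [0.25955085 0.27116196 0.25031445] [  17.7    3.1  135.7   46.6   19.6 -145.1]
shift [0.1816, -0.4611, -0.0583] turn [0.0729, -0.2878, 0.2369] deg 21.8Traceback (most recent call last):
  File "<stdin>", line 7, in <module>
    return umr_minimum(a, axis, None, out, keepdims, initial, where)
ValueError: zero-size array to reduction operation minimum which has no identity
```

```bash
cat > k.py <<'E'
from h import *
from scipy.optimize import least_squares
def fk(q,p):
    q=np.radians(q);h,L2,L3,d,a1,a2=p
    z=np.array([0,0,1.])
    r1=Ro.from_euler('z',q[0]);r2=r1*Ro.from_euler('y',q[1]);r3=r2*Ro.from_euler('y',q[2]);r5=r3*Ro.from_euler('z',q[3])*Ro.from_euler('y',q[4]);r6=r5*Ro.from_euler('z',q[5])
    X=np.array([1.,0,0])
    pos=z*h+r1.apply(X*a1)+r2.apply(z*L2)+r3.apply(z*L3+X*a2)+r6.apply(z*d)
    return pos,r6.as_matrix()
E
python3 - <<'E'
from k import *
from rig import *
s=read_state();np.set_printoptions(precision=3,suppress=True)
D=[([61.908,30.224,82.088,0,67.689,-10.227],[.192,.595,.248]),(s["joint_positions"],s["position"])]
print(fk(D[1][0],[0]*6)[1],s["tcp_rot"])
print(fk(D[0][0],[0]*6)[1])
f=lambda p:np.concatenate([fk(q,p)[0]-x for q,x in D]+[(p-[.33,.43,.43,.3,0,0])*1e-3])
r=least_squares(f,[.33,.43,.43,.3,0,0]);print(r.x,r.fun)
E
```

```text
[[ 0.545 -0.761  0.352]
 [-0.828 -0.423  0.369]
 [-0.132 -0.492 -0.86 ]] [[-0.545  0.352 -0.761]
 [ 0.828  0.369 -0.423]
 [ 0.132 -0.86  -0.492]]
[[-0.307 -0.952 -0.   ]
 [-0.952  0.307 -0.   ]
 [ 0.     0.    -1.   ]]
[ 0.586  0.876  0.668  0.735 -0.4    0.115] [ 0.098 -0.052 -0.     0.    -0.     0.     0.     0.     0.     0.
 -0.     0.   ]
```

```bash
cat > k.py <<'E'
from h import *
from scipy.optimize import least_squares
LO=np.array([-176.69,-43.24,12.49,-82,0,-163.58]);HI=np.array([176.69,126.21,139.97,262,151.66,163.58])
def fk(q,p):
    q=np.radians(q);h,L2,L3,d,b=p
    z=np.array([0,0,1.]);Y=np.array([0,1.,0])
    r1=Ro.from_euler('z',q[0]);r2=r1*Ro.from_euler('y',q[1]);r3=r2*Ro.from_euler('y',q[2]);r5=r3*Ro.from_euler('z',q[3])*Ro.from_euler('y',q[4]);r6=r5*Ro.from_euler('z',q[5])
    pos=z*h+r2.apply(z*L2)+r3.apply(z*L3+Y*b)+r6.apply(z*d)
    m=r6.as_matrix();return pos,np.c_[-m[:,0],m[:,2],m[:,1]]
E
python3 - <<'E'
from k import *
from rig import *
s=read_state();np.set_printoptions(precision=4,suppress=True)
D=[([61.908,30.224,82.088,0,67.689,-10.227],[.192,.595,.248]),(s["joint_positions"],s["position"])]
for w in (0,1e-3):
    f=lambda p:np.concatenate([fk(q,p)[0]-x for q,x in D]+[(p-[.33,.43,.43,.3,.11])*w])
    r=least_squares(f,[.33,.43,.43,.3,.11]);print(r.x,r.fun[:6],np.linalg.svd(r.jac)[1])
E
```

```text
[0.0032 0.6664 0.3013 0.2195 0.1183] [-0.0072  0.0026 -0.0029  0.0054 -0.0062  0.0029] [2.5171 1.4206 1.2238 0.3332 0.1939]
[0.0032 0.6664 0.3013 0.2195 0.1183] [-0.0072  0.0026 -0.0029  0.0054 -0.0062  0.0029] [2.5171 1.4206 1.2238 0.3332 0.1939]
```

Call:
play_rows([
  [[0.08, -0.1, 0.1], [0, 0, 0]],
  [[0.08, -0.1, 0.1], [0, 0, 0]],
  [[0.08, -0.1, 0.1], [0, 0, 0]],
  [[0.15, -0.2, 0.15], [0, 0, 0]],
  [[0.15, -0.2, 0.15], [0, 0, 0]],
  [[0.15, -0.2, 0.15], [0, 0, 0]],
])

```text
time_s: 2.45
position: [0.413, 0.0675, 0.402]
tcp_rot: [[-0.542, 0.356, -0.761], [0.83, 0.365, -0.421], [0.128, -0.86, -0.494]]
force: [0.2, 0.8, -0.0]
opening: 0.996
```

```bash
python3 -c "
from rig import *
s=read_state();print(s['joint_positions'].tolist(),s['position'].tolist(),s['time_s'])"
```

```text
[-26.972721049075403, -4.9520143510800505, 110.80634740144697, 31.760563070908464, 67.59271013533265, -158.83283843232624] [0.41302331914842716, 0.06748857864643792, 0.4019562111723012] 2.45
```

Call:
play_rows([
  [[0.0, -0.1, 0.0], [0.4, 0, 0]],
  [[0.0, -0.1, 0.0], [0.4, 0, 0]],
  [[0.0, -0.1, 0.0], [0.4, 0, 0]],
  [[0.0, -0.1, 0.0], [0.4, 0, 0]],
])

```text
time_s: 2.95
position: [0.4419, 0.0028, 0.4468]
tcp_rot: [[-0.486, 0.324, -0.811], [0.736, 0.652, -0.181], [0.47, -0.685, -0.556]]
force: [-0.5, 1.0, 0.7]
opening: 1.002
```

```bash
python3 -c "
from rig import *
s=read_state();print(s['joint_positions'].tolist(),s['position'].tolist(),s['time_s'])"
```

```text
[-43.50593859801978, 3.5310185956440754, 103.20134717063488, 44.117320092746816, 90.41402289351531, -163.47905765872258] [0.4418813460162684, 0.002796907443320066, 0.44680915142712824] 2.95
```

```bash
python3 - <<'E'
from k import *
import itertools
np.set_printoptions(precision=4,suppress=True)
D=[([61.908,30.224,82.088,0,67.689,-10.227],[.192,.595,.248]),([17.7,3.1,135.7,46.6,19.6,-145.1],[.2596,.2712,.2503]),([-26.9727,-4.952,110.806,31.7606,67.5927,-158.833],[.41302,.06749,.40196]),([-43.506,3.531,103.2013,44.1173,90.414,-163.479],[.44188,.0028,.44681])]
def build(q):
    q=np.radians(q);e=np.eye(3)
    r1=Ro.from_euler('z',q[0]);r2=r1*Ro.from_euler('y',q[1]);r3=r2*Ro.from_euler('y',q[2]);r4=r3*Ro.from_euler('z',q[3]);r5=r4*Ro.from_euler('y',q[4]);r6=r5*Ro.from_euler('z',q[5])
    return dict(h=e[2],a1=r1.apply(e[0]),b1=r1.apply(e[1]),L2=r2.apply(e[2]),x2=r2.apply(e[0]),L3=r3.apply(e[2]),x3=r3.apply(e[0]),x4=r4.apply(e[0]),y4=r4.apply(e[1]),x5=r5.apply(e[0]),d=r5.apply(e[2]))
B=[build(q) for q,_ in D];y=np.concatenate([p for _,p in D])
for ks in(("h","L2","L3","d"),("h","L2","L3","d","b1"),("h","L2","L3","d","y4"),("h","L2","L3","d","b1","y4"),("h","L2","L3","d","y4","x5"),("h","L2","L3","d","y4","x3"),("h","L2","L3","d","y4","x4"),("h","L2","L3","d","y4","a1"),("h","L2","L3","d","b1","x5"),("h","L2","L3","d","b1","y4","x5")):
    A=np.concatenate([np.stack([b[k] for k in ks],1) for b in B]);x,_,_,sv=np.linalg.lstsq(A,y,rcond=None);print(ks,x,"res",abs(A@x-y).max().round(4),sv[-1].round(3))
E
```

```text
('h', 'L2', 'L3', 'd') [0.2469 0.5957 0.3296 0.4052] res 0.1205 0.315
('h', 'L2', 'L3', 'd', 'b1') [0.1254 0.5812 0.3445 0.2387 0.1259] res 0.0322 0.31
('h', 'L2', 'L3', 'd', 'y4') [0.0737 0.5915 0.3167 0.2597 0.1161] res 0.0972 0.298
('h', 'L2', 'L3', 'd', 'b1', 'y4') [ 0.1498  0.5799  0.3502  0.2486  0.1465 -0.0297] res 0.0237 0.29
('h', 'L2', 'L3', 'd', 'y4', 'x5') [0.0796 0.5999 0.347  0.2588 0.1101 0.0313] res 0.0868 0.298
('h', 'L2', 'L3', 'd', 'y4', 'x3') [0.3461 0.6021 0.4112 0.316  0.1049 0.217 ] res 0.0545 0.224
('h', 'L2', 'L3', 'd', 'y4', 'x4') [0.1566 0.5899 0.3718 0.2113 0.0825 0.1185] res 0.0437 0.291
('h', 'L2', 'L3', 'd', 'y4', 'a1') [ 0.1163  0.6082  0.4312  0.2717  0.1161 -0.1104] res 0.0689 0.279
('h', 'L2', 'L3', 'd', 'b1', 'x5') [ 0.1246  0.5794  0.3389  0.2384  0.1273 -0.0061] res 0.0335 0.31
('h', 'L2', 'L3', 'd', 'b1', 'y4', 'x5') [ 0.1496  0.5773  0.3424  0.2486  0.1494 -0.0309 -0.0088] res 0.0252 0.289
```

```bash
python3 - <<'E'
from k import *
from rig import *
import itertools
np.set_printoptions(precision=4,suppress=True)
s=read_state();print(fk(s["joint_positions"],[0]*5)[1]-s["tcp_rot"])
D=[([61.9069523,30.280885,82.1556261,0,67.6898,-10.2252],[.19138814,.59426477,.24655523]),([17.7,3.1,135.7,46.6,19.6,-145.1],[.25955,.27116,.2503]),([-26.9727,-4.952,110.806,31.7606,67.5927,-158.833],[.41302,.06749,.40196]),(s["joint_positions"],s["position"])]
def build(q):
    q=np.radians(q);e=np.eye(3)
    r1=Ro.from_euler('z',q[0]);r2=r1*Ro.from_euler('y',q[1]);r3=r2*Ro.from_euler('y',q[2]);r4=r3*Ro.from_euler('z',q[3]);r5=r4*Ro.from_euler('y',q[4]);r6=r5*Ro.from_euler('z',q[5])
    return dict(h=e[2],a1=r1.apply(e[0]),b1=r1.apply(e[1]),L2=r2.apply(e[2]),x2=r2.apply(e[0]),L3=r3.apply(e[2]),x3=r3.apply(e[0]),x4=r4.apply(e[0]),y4=r4.apply(e[1]),x5=r5.apply(e[0]),d=r5.apply(e[2]),x6=r6.apply(e[0]),y6=r6.apply(e[1]))
B=[build(q) for q,_ in D];y=np.concatenate([p for _,p in D])
out=[]
for n in(5,6,7):
  for ks in itertools.combinations(B[0],n):
    A=np.concatenate([np.stack([b[k] for k in ks],1) for b in B]);x=np.linalg.lstsq(A,y,rcond=None)[0];out.append((np.abs(A@x-y).max(),n,ks,x))
  for o in sorted([o for o in out if o[1]==n],key=lambda o:o[0])[:5]: print(o)
E
```

```text
[[ 0.  0. -0.]
 [ 0.  0.  0.]
 [ 0. -0.  0.]]
(np.float64(0.0286584821319823), 5, ('b1', 'L2', 'L3', 'd', 'y6'), array([ 0.1465,  0.621 ,  0.3248,  0.1655, -0.0373]))
(np.float64(0.03217133490146468), 5, ('h', 'b1', 'L2', 'L3', 'd'), array([0.126 , 0.1259, 0.5804, 0.3444, 0.2387]))
(np.float64(0.033133526974169325), 5, ('b1', 'L2', 'L3', 'd', 'x6'), array([0.1407, 0.7015, 0.3184, 0.236 , 0.0303]))
(np.float64(0.04380490269064441), 5, ('b1', 'L2', 'L3', 'x5', 'd'), array([ 0.1375,  0.6725,  0.3212, -0.0098,  0.2123]))
(np.float64(0.04411644735461445), 5, ('b1', 'L2', 'L3', 'x3', 'd'), array([ 0.1357,  0.6629,  0.3267, -0.0127,  0.2112]))
(np.float64(0.00020991681529392014), 6, ('h', 'b1', 'L2', 'L3', 'x3', 'd'), array([0.2737, 0.111 , 0.588 , 0.3915, 0.1136, 0.2805]))
(np.float64(0.022637374634158103), 6, ('h', 'b1', 'L2', 'L3', 'x4', 'd'), array([0.1611, 0.1046, 0.5817, 0.3647, 0.0525, 0.2268]))
(np.float64(0.023879124259188034), 6, ('h', 'b1', 'L2', 'L3', 'y4', 'd'), array([ 0.1498,  0.1461,  0.5792,  0.3501, -0.029 ,  0.2483]))
(np.float64(0.025631695910201313), 6, ('h', 'a1', 'b1'
[... 254 characters left out ...]
('h', 'a1', 'b1', 'L2', 'L3', 'x3', 'd'), array([0.2738, 0.0006, 0.111 , 0.5879, 0.391 , 0.1138, 0.2805]))
(np.float64(9.136846174717661e-05), 7, ('h', 'b1', 'L2', 'x2', 'L3', 'x3', 'd'), array([0.2737, 0.111 , 0.588 , 0.0004, 0.3912, 0.1136, 0.2804]))
(np.float64(0.00013277609690737213), 7, ('h', 'b1', 'L2', 'L3', 'x3', 'x5', 'd'), array([ 0.2737,  0.111 ,  0.588 ,  0.3913,  0.1135, -0.0002,  0.2805]))
(np.float64(0.00016416348664399782), 7, ('h', 'b1', 'L2', 'L3', 'x3', 'd', 'x6'), array([0.2733, 0.1111, 0.5884, 0.3914, 0.1135, 0.2805, 0.0001]))
(np.float64(0.00018086942052963906), 7, ('h', 'b1', 'L2', 'L3', 'x3', 'y4', 'd'), array([0.2737, 0.1109, 0.588 , 0.3915, 0.1137, 0.0002, 0.2805]))
```

The kinematic model now fits to 0.2 mm, so I can scan IK for feasible headings.

```bash
cat > k.py <<'E'
from h import *
from scipy.optimize import least_squares
LO=np.array([-176.69,-43.24,12.49,-82,0,-163.58]);HI=np.array([176.69,126.21,139.97,262,151.66,163.58])
def fk(q):
    q=np.radians(q);r=Ro.from_euler('z',q[0]);p=np.array([0,0,.2737])
    r1=r;r2=r1*Ro.from_euler('y',q[1]);r3=r2*Ro.from_euler('y',q[2]);r6=r3*Ro.from_euler('zyz'.upper(),q[3:])
    p=p+r2.apply([0,0,.588])+r3.apply([.1136,.111,.3915])+r6.apply([0,0,.2805])
    m=r6.as_matrix();return p,np.c_[-m[:,0],m[:,2],m[:,1]]
def ik(g,R,off=.006):
    """best-margin solution: (margin deg, q) or None"""
    t=g-R[:,1]*off;best=None;a=np.degrees(np.arctan2(t[1],t[0]))
    for s4 in(0,60,-60,180):
      for s6 in(-90,90):
        f=lambda q:np.concatenate([(fk(q)[0]-t)*5,(fk(q)[1]-R).ravel()])
        r=least_squares(f,[a-10,20,90,s4,50,s6],max_nfev=60)
        if abs(r.fun).max()>1e-3: continue
        q=r.x.copy()
        for i in(0,3,5):
            q[i]=(q[i]-(LO[i]+HI[i])/2+180)%360-180+(LO[i]+HI[i])/2
        mg=min((q-LO).min(),(HI-q).min())
        if best is None or mg>best[0]: best=(mg,q)
    return best
E
cat > scan.py <<'E'
from k import *
pts=dict(spring=[.496,-.129,.05],plate=tw(0,0,.11),tray=[.481,-.367,.055],dish=[.653,-.162,.055])
for n,g in pts.items():
    for fl in(0,1):
        o=[]
        for az in([-60,-40,-20,0,20,40,60] if n!="plate" else [-5,5,15,25,35,45]):
            b=ik(np.array(g),rot(az,45,fl));o.append((az,None if b is None else (int(b[0]),b[1].round().astype(int).tolist())))
        print(n,fl,*o,sep="\n   ")
E
python3 scan.py
```

```text
spring
   0
   (-60, (16, [-10, 50, 124, 236, 41, 82]))
   (-40, (7, [-19, 52, 132, 200, 49, 92]))
   (-20, (3, [-32, 55, 137, 170, 56, 87]))
   (0, (4, [-44, 54, 135, 141, 52, 82]))
   (20, (11, [-51, 51, 128, 109, 45, 91]))
   (40, (20, [-52, 49, 119, 76, 47, 106]))
   (60, (31, [-51, 49, 109, 53, 56, 115]))
spring
   1
   (-60, (16, [-10, 50, 124, 236, 41, -98]))
   (-40, (7, [-19, 52, 132, 200, 49, -88]))
   (-20, (3, [-32, 55, 137, 170, 56, -93]))
   (0, (4, [-44, 54, 135, 141, 52, -98]))
   (20, (11, [-51, 51, 128, 109, 45, -89]))
   (40, (20, [-52, 49, 119, 76, 47, -74]))
   (60, (31, [-51, 49, 109, 53, 56, -65]))
plate
   0
   (-5, (22, [8, 41, 116, 203, 23, 77]))
   (5, (22, [3, 41, 118, 176, 23, 92]))
   (15, (21, [-2, 41, 118, 151, 25, 104]))
   (25, (22, [-6, 41, 117, 129, 28, 114]))
   (35, (24, [-10, 41, 115, 109, 32, 123]))
   (45, (27, [-13, 42, 112, 92, 37, 129]))
plate
   1
   (-5, (22, [8, 41, 116, 203, 23, -103]))
   (5, (22, [3, 41, 118, 176, 23, -88]))
   (15, (21, [-2, 41, 118, 151, 25, -76]))
   (25, (22, [-6, 41, 117, 129, 28, -66]))
   (35, (24, [-10, 41, 11
[... 616 characters left out ...]
 [-68, 51, 95, 50, 62, -53]))
   (60, (55, [-65, 54, 84, 37, 75, -55]))
dish
   0
   (-60, (-2, [-10, 50, 101, 265, 33, 46]))
   (-40, (25, [-17, 49, 109, 221, 26, 69]))
   (-20, (26, [-25, 48, 113, 172, 26, 94]))
   (0, (28, [-33, 48, 112, 129, 30, 112]))
   (20, (33, [-39, 49, 106, 93, 37, 127]))
   (40, (29, [-42, 50, 97, 67, 49, 134]))
   (60, (28, [-41, 53, 87, 51, 63, 135]))
dish
   1
   (-60, (-2, [-10, 50, 101, 265, 33, -134]))
   (-40, (25, [-17, 49, 109, 221, 26, -111]))
   (-20, (26, [-25, 48, 113, 172, 26, -86]))
   (0, (28, [-33, 48, 112, 129, 30, -68]))
   (20, (33, [-39, 49, 106, 93, 37, -53]))
   (40, (42, [-42, 50, 97, 67, 49, -46]))
   (60, (53, [-41, 53, 87, 51, 63, -45]))
```

```bash
cat > path.py <<'E'
from k import *
from rig import *
def path(g,R,n,rows=None,s=None):
    s=s or read_state();q0=s["joint_positions"];m,q1=ik(g,R);print("margin",round(m),"q0",q0.round().tolist(),"q1",q1.round().tolist())
    out=[]
    for i in range(1,n+1):
        p,M=fk(q0+(q1-q0)*i/n);out.append((p,M))
    R0=s["tcp_rot"];p0=s["position"]
    for k in range(0,n,10):
        blk=out[k:k+10]
        print([[ (p-p0).round(3).tolist(),Ro.from_matrix(M@R0.T).as_rotvec().round(3).tolist()] for p,M in blk],"end",blk[-1][0].round(3))
        p0,R0=blk[-1]
E
python3 - <<'E'
from path import *
R=rot(48,45);g=np.array([.496,-.129,.05])
path(g-R[:,1]*.11+[0,0,.06],R,30)
E
```

```text
margin 27 q0 [-44.0, 4.0, 103.0, 44.0, 90.0, -163.0] q1 [-62.0, 32.0, 113.0, 48.0, 64.0, 128.0]
[[[0.004, -0.008, -0.008], [0.062, 0.119, -0.137]], [[0.007, -0.015, -0.015], [0.126, 0.238, -0.274]], [[0.01, -0.023, -0.023], [0.191, 0.356, -0.411]], [[0.013, -0.03, -0.031], [0.257, 0.475, -0.547]], [[0.015, -0.038, -0.039], [0.324, 0.593, -0.682]], [[0.018, -0.045, -0.047], [0.393, 0.711, -0.817]], [[0.02, -0.053, -0.056], [0.463, 0.83, -0.951]], [[0.022, -0.06, -0.064], [0.534, 0.948, -1.085]], [[0.023, -0.067, -0.072], [0.607, 1.067, -1.217]], [[0.024, -0.074, -0.081], [0.681, 1.186, -1.349]]] end [ 0.466 -0.072  0.366]
[[[0.001, -0.007, -0.008], [0.074, 0.114, -0.136]], [[0.002, -0.014, -0.017], [0.149, 0.228, -0.271]], [[0.002, -0.021, -0.025], [0.225, 0.342, -0.407]], [[0.002, -0.028, -0.034], [0.302, 0.455, -0.542]], [[0.002, -0.035, -0.043], [0.38, 0.567, -0.677]], [[0.002, -0.041, -0.051], [0.46, 0.68, -0.812]], [[0.002, -0.048, -0.06], [0.54, 0.792, -0.946]], [[0.001, -0.054, -0.069], [0.622, 0.903, -1.08]], [[-0.0, -0.06, -0.078], [0.705, 1.015, -1.213]], [[-0.001, -0.067, -0.086], [0.789, 1.126, -1.346]]] end [ 0.465 -0.138  0.28 ]
[[[-0.001, -0.006, -0.009], [0.082, 0.108, -0.136]], [[-0.003, -0.012, -0.018], [0.165, 0.215, -0.273]], [[-0.005, -0.017, -0.026], [0.249, 0.322, -0.41]], [[-0.007, -0.023, -0.035], [0.334, 0.428, -0.546]], [[-0.009, -0.028, -0.044], [0.419, 0.533, -0.683]], [[-0.012, -0.033, -0.053], [0.505, 0.638, -0.82]], [[-0.015, -0.038, -0.062], [0.592, 0.742, -0.956]], [[-0.018, -0.043, -0.07], [0.679, 0.846, -1.092]], [[-0.021, -0.047, -0.079], [0.768, 0.949, -1.229]], [[-0.024, -0.052, -0.088], [0.857, 1.052, -1.364]]] end [ 0.441 -0.19   0.192]
```

Call:
play_rows([
  [[0.004, -0.008, -0.008], [0.062, 0.119, -0.137]],
  [[0.007, -0.015, -0.015], [0.126, 0.238, -0.274]],
  [[0.01, -0.023, -0.023], [0.191, 0.356, -0.411]],
  [[0.013, -0.03, -0.031], [0.257, 0.475, -0.547]],
  [[0.015, -0.038, -0.039], [0.324, 0.593, -0.682]],
  [[0.018, -0.045, -0.047], [0.393, 0.711, -0.817]],
  [[0.02, -0.053, -0.056], [0.463, 0.83, -0.951]],
  [[0.022, -0.06, -0.064], [0.534, 0.948, -1.085]],
  [[0.023, -0.067, -0.072], [0.607, 1.067, -1.217]],
  [[0.024, -0.074, -0.081], [0.681, 1.186, -1.349]],
])

```text
time_s: 4.2
position: [0.4655, -0.0693, 0.3666]
tcp_rot: [[0.897, 0.391, -0.207], [-0.09, 0.62, 0.78], [0.433, -0.681, 0.591]]
force: [0.5, -0.8, -0.2]
opening: 0.998
```

```bash
python3 - <<'E'
from path import *
R=rot(48,45);g=np.array([.496,-.129,.05])
path(g-R[:,1]*.11+[0,0,.06],R,20)
E
```

```text
margin 27 q0 [-49.0, 13.0, 106.0, 45.0, 82.0, -69.0] q1 [-62.0, 32.0, 113.0, 48.0, 64.0, 128.0]
[[[0.001, -0.007, -0.008], [0.074, 0.116, -0.138]], [[0.002, -0.014, -0.017], [0.149, 0.231, -0.276]], [[0.003, -0.021, -0.025], [0.225, 0.345, -0.413]], [[0.003, -0.028, -0.034], [0.302, 0.459, -0.551]], [[0.003, -0.035, -0.043], [0.38, 0.573, -0.688]], [[0.003, -0.042, -0.051], [0.46, 0.687, -0.825]], [[0.002, -0.049, -0.06], [0.54, 0.8, -0.961]], [[0.002, -0.055, -0.069], [0.622, 0.913, -1.097]], [[0.001, -0.061, -0.078], [0.706, 1.026, -1.232]], [[-0.001, -0.068, -0.086], [0.79, 1.139, -1.366]]] end [ 0.465 -0.137  0.28 ]
[[[-0.001, -0.006, -0.009], [0.083, 0.109, -0.138]], [[-0.003, -0.012, -0.018], [0.166, 0.217, -0.277]], [[-0.005, -0.018, -0.026], [0.251, 0.325, -0.415]], [[-0.007, -0.023, -0.035], [0.336, 0.432, -0.554]], [[-0.009, -0.029, -0.044], [0.422, 0.539, -0.693]], [[-0.012, -0.034, -0.053], [0.509, 0.645, -0.831]], [[-0.014, -0.039, -0.062], [0.596, 0.75, -0.969]], [[-0.017, -0.044, -0.071], [0.685, 0.855, -1.107]], [[-0.021, -0.049, -0.079], [0.774, 0.96, -1.245]], [[-0.024, -0.053, -0.088], [0.865, 1.064, -1.383]]] end [ 0.441 -0.19   0.192]
```

Call:
play_rows([
  [[0.001, -0.007, -0.008], [0.074, 0.116, -0.138]],
  [[0.002, -0.014, -0.017], [0.149, 0.231, -0.276]],
  [[0.003, -0.021, -0.025], [0.225, 0.345, -0.413]],
  [[0.003, -0.028, -0.034], [0.302, 0.459, -0.551]],
  [[0.003, -0.035, -0.043], [0.38, 0.573, -0.688]],
  [[0.003, -0.042, -0.051], [0.46, 0.687, -0.825]],
  [[0.002, -0.049, -0.06], [0.54, 0.8, -0.961]],
  [[0.002, -0.055, -0.069], [0.622, 0.913, -1.097]],
  [[0.001, -0.061, -0.078], [0.706, 1.026, -1.232]],
  [[-0.001, -0.068, -0.086], [0.79, 1.139, -1.366]],
])

```text
time_s: 5.45
position: [0.4649, -0.1372, 0.2808]
tcp_rot: [[-0.084, 0.439, 0.894], [-0.738, 0.575, -0.352], [-0.669, -0.69, 0.276]]
force: [0.2, -1.0, -0.1]
opening: 1.0
```

Call:
play_rows([
  [[-0.001, -0.006, -0.009], [0.083, 0.109, -0.138]],
  [[-0.003, -0.012, -0.018], [0.166, 0.217, -0.277]],
  [[-0.005, -0.018, -0.026], [0.251, 0.325, -0.415]],
  [[-0.007, -0.023, -0.035], [0.336, 0.432, -0.554]],
  [[-0.009, -0.029, -0.044], [0.422, 0.539, -0.693]],
  [[-0.012, -0.034, -0.053], [0.509, 0.645, -0.831]],
  [[-0.014, -0.039, -0.062], [0.596, 0.75, -0.969]],
  [[-0.017, -0.044, -0.071], [0.685, 0.855, -1.107]],
  [[-0.021, -0.049, -0.079], [0.774, 0.96, -1.245]],
  [[-0.024, -0.053, -0.088], [0.865, 1.064, -1.383]],
])

```text
time_s: 6.7
position: [0.4413, -0.1906, 0.1931]
tcp_rot: [[-0.806, 0.47, -0.36], [0.584, 0.531, -0.614], [-0.097, -0.705, -0.702]]
force: [-0.7, 1.0, 0.0]
opening: 1.002
```

Call:
play_rows([
  [[0, 0, 0], [0, 0, 0]],
  [[0, 0, 0], [0, 0, 0]],
])

```text
time_s: 6.95
position: [0.4415, -0.1917, 0.1934]
tcp_rot: [[-0.808, 0.471, -0.353], [0.58, 0.531, -0.618], [-0.104, -0.704, -0.702]]
force: [0.2, 1.6, -0.3]
opening: 0.997
```

```bash
cat > wr.py <<'E'
from path import *
def wrist(name):
    s=read_state();c=capture("wrist");T=np.eye(4);T[:3,:3]=s["tcp_rot"];T[:3,3]=s["position"];T=T@c["hand_eye"]
    np.savez(name+".npz",T=T,**c);cv2.imwrite(f"pics/{name}.png",c["frame"][:,:,::-1]);return s,c,T
E
python3 - <<'E'
from wr import *
s,c,T=wrist("w1");print(s["time_s"],s["joint_positions"].round(1),s["position"])
R=rot(48,45);g=np.array([.496,-.129,.05]);goto(s,g,R)
P=cloud(c,T);m=(P[...,2]>.03)&(np.hypot(P[...,0]-.496,P[...,1]+.129)<.04)&(P[...,2]<.11)
S=P[m]
if len(S):
    print(len(S),S.min(0),S.max(0),cv2.minEnclosingCircle(S[:,:2].astype(np.float32)))
    t=S[S[:,2]>np.percentile(S[:,2],99)-.006];print(cv2.minEnclosingCircle(t[:,:2].astype(np.float32)),np.percentile(S[:,2],99))
E
```

```text
6.95 [-61.7  31.6 112.3  47.5  64.8 119.2] [ 0.44149808 -0.19167018  0.1933697 ]
shift [0.0517, 0.0595, -0.1391] turn [0.0664, 0.0801, -0.1105] deg 8.7
3084 [ 0.47223342 -0.15419273  0.03000389] [ 0.51783592 -0.10961933  0.08686709] ((0.4952033758163452, -0.13171212375164032), 0.02307744324207306)
((0.4952131509780884, -0.13178043067455292), 0.023013541474938393) 0.08637235872373245
```

View pics/w1.png

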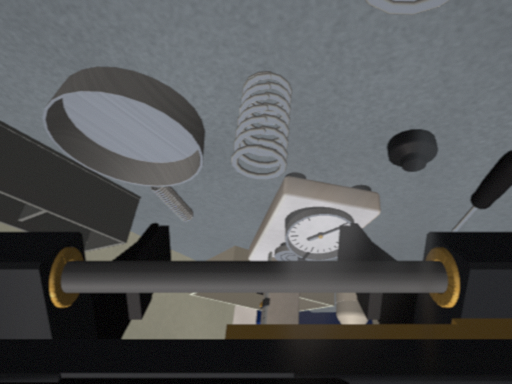

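The wrist picture shows the spring standing at (262,125). Its centre is (0.495,-0.132) and its top is at 0.086. The jaws straddle it, so the path down is clear.

Call:
play_rows([
  [[0.01, 0.011, -0.02], [0.066, 0.08, -0.11]],
  [[0.02, 0.022, -0.05], [0.066, 0.08, -0.11]],
  [[0.03, 0.033, -0.085], [0.066, 0.08, -0.11]],
  [[0.04, 0.045, -0.115], [0.066, 0.08, -0.11]],
  [[0.051, 0.057, -0.141], [0.066, 0.08, -0.11]],
  [[0.051, 0.057, -0.141], [0.066, 0.08, -0.11]],
  [[0.051, 0.057, -0.141], [0.066, 0.08, -0.11]],
])

```text
time_s: 7.88
position: [0.4924, -0.1364, 0.0526]
tcp_rot: [[-0.741, 0.474, -0.475], [0.671, 0.524, -0.524], [0.0, -0.707, -0.707]]
force: [0.2, -0.3, -0.3]
opening: 0.998
```

```bash
python3 - <<'E'
from path import *
s=read_state();print(s["force"]);goto(s,np.array([.4952,-.1317,.048]),rot(48,45))
E
```

```text
[ 0.18678277 -0.26686877 -0.28582832]
shift [-0.0, 0.0015, -0.0004] turn [0.0, -0.0003, 0.0029] deg 0.2
```

Close, then lift straight up.

Call:
play_rows([
  [[0, 0.001, 0], [0, 0, 0]],
  [[0, 0.001, 0], [0, 0, 0]],
  [[0, 0.001, 0], [0, 0, 0]],
  [[0, 0.001, 0], [0, 0, 0]],
  [[0, 0.001, 0], [0, 0, 0]],
  [[0, 0.001, 0], [0, 0, 0]],
], gripper=0.0)

```text
time_s: 8.62
position: [0.4922, -0.135, 0.0519]
tcp_rot: [[-0.741, 0.474, -0.476], [0.672, 0.525, -0.523], [0.002, -0.707, -0.707]]
force: [-1.0, -0.6, 0.3]
opening: 0.512
```

```bash
python3 - <<'E'
from path import *
s=read_state();print(s["opening"]*87,s["force"])
z=s["position"][2]+.006*s["tcp_rot"][2,1];print("grasp z",z)
# path: lift to z+.06, then to front of tester at az 25
R=rot(25,45);h=np.array([np.cos(np.radians(25)),np.sin(np.radians(25)),0])
for d,up in((.16,.035),(.045,.03),(0,.003)):
    g=C-h*d+[0,0,.060+z+up];print("grasp",g.round(3),(s["position"]+0).round(3));goto(s,g,R);b=ik(g,R);print(b[0].round(),b[1].round())
E
```

```text
44.55629056050322 [-0.96742686 -0.63228096  0.34660833]
grasp z 0.04767153476288656
grasp [0.474 0.082 0.143] [ 0.492 -0.135  0.052]
shift [-0.022, 0.2156, 0.095] turn [-0.0015, -0.0011, -0.3979] deg 22.8
1.0 [-23.  37. 139. 129.  42.  95.]
grasp [0.578 0.131 0.138] [ 0.492 -0.135  0.052]
shift [0.0822, 0.2642, 0.09] turn [-0.0015, -0.0011, -0.3979] deg 22.8
17.0 [-10.  36. 123. 126.  30. 114.]
grasp [0.619 0.15  0.111] [ 0.492 -0.135  0.052]
shift [0.123, 0.2832, 0.063] turn [-0.0015, -0.0011, -0.3979] deg 22.8
23.0 [ -6.  41. 117. 129.  28. 114.]
```

Call:
play_rows([
  [[0, 0, 0.05], [0, 0, 0]],
  [[0, 0, 0.095], [0, 0, 0]],
  [[0, 0.04, 0.095], [0, 0, -0.1]],
  [[0.0, 0.09, 0.095], [0, 0, -0.2]],
  [[0.005, 0.14, 0.095], [0, 0, -0.3]],
  [[0.01, 0.19, 0.095], [0, 0, -0.398]],
  [[0.014, 0.232, 0.095], [0, 0, -0.398]],
  [[0.014, 0.232, 0.095], [0, 0, -0.398]],
  [[0.014, 0.232, 0.095], [0, 0, -0.398]],
])

```text
time_s: 9.75
position: [0.5061, 0.0976, 0.1467]
tcp_rot: [[-0.424, 0.639, -0.641], [0.906, 0.301, -0.299], [0.001, -0.708, -0.706]]
force: [0.1, -1.2, -1.0]
opening: 0.513
```

```bash
python3 - <<'E'
from wr import *
s,c,T=wrist("w2");print(s["time_s"],s["position"],s["force"],s["joint_positions"].round())
P=cloud(c,T);q=P-C;x=q@EX;y=q@EY;z=P[...,2]
m=(abs(z-.06)<.004)&(np.hypot(x,y)<.06);print(m.sum())
S=P[m]
if len(S)>20:print("plate",S.min(0),S.max(0),cv2.minEnclosingCircle(S[:,:2].astype(np.float32)),np.median(S[:,2]))
g=s["position"]+.006*s["tcp_rot"][:,1]
m=(np.linalg.norm(P-(g+[0,0,0]),axis=-1)<.07)&(np.hypot(P[...,0]-g[0],P[...,1]-g[1])<.03);S=P[m];print("spring z",S[:,2].min()-g[2],S[:,2].max()-g[2])
for u,v in((317,252),): print(proj(c,[tw(0,0,.06),tw(0,0,.2),tw(30,-45,.14)],T))
E
```

```text
9.75 [0.50607124 0.09762379 0.14666311] [ 0.10637448 -1.20105963 -1.01200531] [-18.  36. 133. 128.  37. 103.]
557
plate [0.58268251 0.11672339 0.05601483] [0.63949822 0.18027978 0.06132744] ((0.6125593781471252, 0.14869974553585052), 0.03208669275045395) 0.06022304874797299
spring z -0.06962994019616832 0.030448227168508646
[[253.9535252  211.55859337]
 [253.93809249 394.82785019]
 [-37.62523961 379.81171292]]
```

View pics/w2.png

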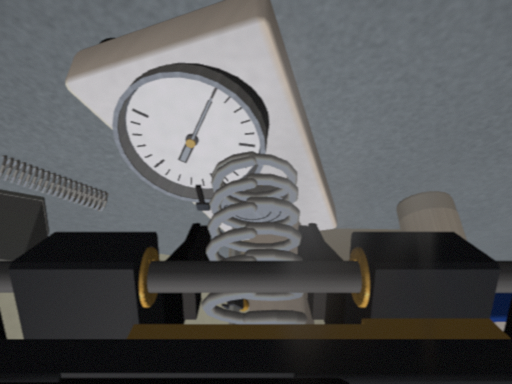

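The spring hangs upright in the jaws, centred near (255,230). The dial is at (190,140) and its needles read zero. Now I move in over the dial and down onto the plate.

Call:
play_rows([
  [[0.034, 0.016, -0.001], [0, 0, 0]],
  [[0.068, 0.032, -0.002], [0, 0, 0]],
  [[0.082, 0.038, -0.009], [0, 0, 0]],
  [[0.095, 0.044, -0.018], [0, 0, 0]],
  [[0.104, 0.048, -0.026], [0, 0, 0]],
  [[0.1085, 0.05, -0.031], [0, 0, 0]],
  [[0.1085, 0.05, -0.031], [0, 0, 0]],
  [[0.1085, 0.05, -0.031], [0, 0, 0]],
])

```text
time_s: 10.8
position: [0.6141, 0.1468, 0.1157]
tcp_rot: [[-0.422, 0.64, -0.642], [0.906, 0.3, -0.298], [0.002, -0.708, -0.706]]
force: [0.2, -0.5, -1.0]
opening: 0.515
```

```bash
python3 - <<'E'
from wr import *
s,c,T=wrist("w3");g=s["position"]+.006*s["tcp_rot"][:,1];print(s["time_s"],g,s["force"])
c=capture("scene");P=cloud(c);cv2.imwrite("pics/s3.png",cv2.resize(c["frame"][170:290,255:375,::-1],None,fx=5,fy=5,interpolation=3))
E
```

```text
10.8 [0.6179671  0.14861287 0.11143318] [ 0.21374599 -0.53893396 -1.03745658]
```

View pics/s3.png

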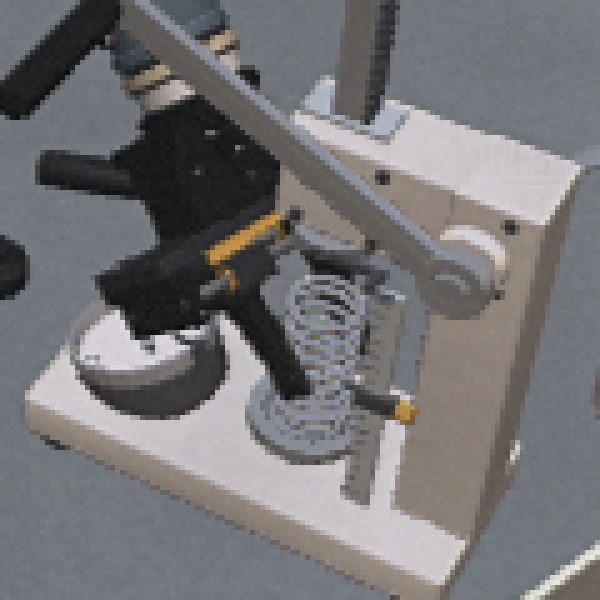

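Call:
play_rows([
  [[0, 0, -0.002], [0, 0, 0]],
  [[0, 0, -0.0035], [0, 0, 0]],
  [[0, 0, -0.0035], [0, 0, 0]],
])

```text
time_s: 11.28
position: [0.6148, 0.1468, 0.1124]
tcp_rot: [[-0.422, 0.64, -0.641], [0.906, 0.3, -0.298], [0.002, -0.707, -0.707]]
force: [-0.2, -0.8, 0.5]
opening: 0.512
```

```bash
python3 - <<'E'
from wr import *
s=read_state();g=s["position"]+.006*s["tcp_rot"][:,1];print(s["time_s"],g,s["force"])
c=capture("scene");P=cloud(c);q=P-C;x=q@EX;y=q@EY;z=P[...,2]
# plate visible annulus: top surface
m=(abs(z-.06)<.0025)&(np.hypot(x,y)<.05)
a=np.stack([x[m],y[m]],1);print("plate x,y ext",a.min(0),a.max(0),len(a))
for lo,hi in((.066,.08),(.13,.155)):
    m=(z>lo)&(z<hi)&(np.hypot(x,y)<.032)&(c["frame"].min(-1)>85);a=np.stack([x[m],y[m]],1);print(lo,len(a),a.min(0),a.max(0),z[m].max())
E
```

```text
11.275 [0.6186259  0.14862638 0.10816319] [-0.22917461 -0.82733491  0.48331125]
plate x,y ext [-0.03705326 -0.03634416] [0.0318391  0.02121243] 123
0.066 51 [-0.01532911 -0.02384731] [0.02369083 0.02240422] 0.07989871184551145
0.13 119 [-0.02040331 -0.02390747] [0.02436871 0.02183482] 0.15128540923422928
```

Call:
play_rows([
  [[0, 0.001, -0.0005], [0, 0, 0]],
  [[0, 0.001, -0.0005], [0, 0, 0]],
  [[0, 0.001, -0.0005], [0, 0, 0]],
  [[0, 0.001, -0.0005], [0, 0, 0]],
], gripper=0.06)

```text
time_s: 11.82
position: [0.6148, 0.1478, 0.112]
tcp_rot: [[-0.422, 0.64, -0.641], [0.906, 0.3, -0.298], [0.002, -0.707, -0.707]]
force: [-0.5, -0.2, 0.0]
opening: 0.687
```

```bash
python3 - <<'E'
from wr import *
s=read_state();print(s["opening"]*87,s["force"],s["position"])
from k import *
# lever grasp options: tool down w/ jaw axis along tester x ; rot(az): x=left of az -> az=YAW-90 -> x=EX; az=YAW+90 -> -EX
np.set_printoptions(suppress=True,precision=0)
gy=-.120
for name,az in(("x=EX",44.5-90),("x=-EX",44.5+90)):
  for fl in (0,):
    for lean in(0,20,40):
      for th in(26,0,-28):
        t=np.radians(th);g=tw(.084-.225*np.cos(t),gy,.245+.225*np.sin(t));b=ik(g,rot(az,lean));print(name,lean,th,g.round(3),None if b is None else (round(b[0]),b[1].round()))
E
```

```text
59.80786855577884 [-0.45707884 -0.20865223  0.04992355] [0.61481625 0.147844   0.11195883]
x=EX 0 26 [ 1. -0.  0.] (63, array([-12.,  24.,  75.,  -0.,  80., -57.]))
x=EX 0 0 [ 1. -0.  0.] (55, array([-14.,  28.,  85.,  -0.,  67., -58.]))
x=EX 0 -28 [ 1. -0.  0.] (52, array([-12.,  37.,  88.,   0.,  55., -56.]))
x=EX 20 26 [ 1. -0.  0.] (54, array([ -6.,  19.,  86., -15.,  59., -45.]))
x=EX 20 0 [ 1. -0.  0.] (44, array([ -8.,  24.,  96., -17.,  45., -42.]))
x=EX 20 -28 [ 1. -0.  0.] (34, array([ -6.,  35.,  98., -23.,  34., -33.]))
x=EX 40 26 [ 1. -0.  0.] (40, array([  0.,  18.,  97., -42.,  43., -18.]))
x=EX 40 0 [ 1. -0.  0.] (24, array([ -2.,  25., 106., -58.,  32.,   0.]))
x=EX 40 -28 [ 1. -0.  0.] (3, array([  1.,  37., 107., -79.,  28.,  26.]))
x=-EX 0 26 [ 1. -0.  0.] (40, array([-12.,  24.,  75.,   0.,  80., 123.]))
x=-EX 0 0 [ 1. -0.  0.] (42, array([-14.,  28.,  85.,   0.,  67., 122.]))
x=-EX 0 -28 [ 1. -0.  0.] (40, array([-12.,  37.,  88.,   0.,  55., 124.]))
x=-EX 20 26 [ 1. -0.  0.] (44, array([-17.,  32.,  65.,  10., 100., 119.]))
x=-EX 20 0 [ 1. -0.  0.] (48, array([-18.,  35.,  74.,   9.,  88., 116.]))
x=-EX 20 -28 [ 1. -0.  0.] (48, array([-16.,  43.,  77.,  10.,  78., 116.]))
x=-EX 40 26 [ 1. -0.  0.] (33, array([-20.,  40.,  57.,  19., 119., 120.]))
x=-EX 40 0 [ 1. -0.  0.] (44, array([-21.,  44.,  65.,  16., 108., 114.]))
x=-EX 40 -28 [ 1. -0.  0.] (50, array([-19.,  52.,  66.,  17.,  99., 113.]))
```

Call:
play_rows([
  [[-0.02, -0.009, 0], [0, 0, 0]],
  [[-0.045, -0.021, 0.005], [0, 0, 0]],
  [[-0.07, -0.033, 0.025], [0, 0, 0]],
  [[-0.09, -0.042, 0.06], [0, 0, 0]],
  [[-0.09, -0.042, 0.085], [0, 0, 0]],
  [[-0.09, -0.042, 0.085], [0, 0, 0]],
])

```text
time_s: 12.58
position: [0.5255, 0.1055, 0.1989]
tcp_rot: [[-0.423, 0.644, -0.638], [0.906, 0.299, -0.299], [-0.002, -0.705, -0.71]]
force: [0.2, 0.1, -0.4]
opening: 0.687
```

```bash
python3 - <<'E'
from wr import *
s,c,T=wrist("w4");print(s["time_s"],s["position"],s["joint_positions"].round())
c2=capture("scene");P=cloud(c2)
for u,v in((329,250),(331,250),(334,251)): print((P[v,u]-C)@EX,(P[v,u]-C)@EY,P[v,u][2])
P=cloud(c,T);q=P-C;x=q@EX;y=q@EY;z=P[...,2]
for u,v in((0,0),): pass
m=(abs(z-.06)<.004)&(np.hypot(x,y)<.045);print("plate",np.median(z[m]),x[m].min(),x[m].max(),y[m].min(),y[m].max())
m=(z>.065)&(z<.16)&(np.hypot(x,y)<.03);print("spring",x[m].min(),x[m].max(),y[m].min(),y[m].max(),np.percentile(z[m],99.5))
t=m&(z>.14);print(x[t].min(),x[t].max(),y[t].min(),y[t].max())
E
```

```text
12.575 [0.52545073 0.10550845 0.19894928] [-15.  27. 128. 113.  30. 123.]
0.0488664071878349 -0.03836866103520506 0.12900657851192487
0.05491538781217196 -0.040175304219252944 0.13403595197349638
0.06310447759387162 -0.038213110969685 0.13287926266901828
plate 0.060160397949518635 -0.03827350133052057 0.030869529141375394 -0.03761266698949035 0.03361853526562389
spring -0.02366265477088125 0.02101727102652864 -0.02424401784327839 0.02115266839535654 0.1462938998272654
-0.023535298779841264 0.020787238349308883 -0.023795569762176044 0.02114837456684502
```

View pics/w4.png

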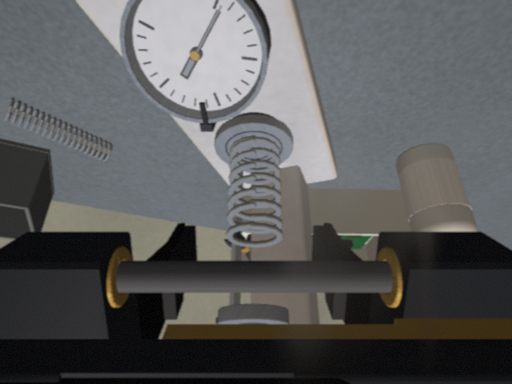

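The wrist picture shows the spring standing centred on the plate at (255,185), with the peak hand at zero. The mark is hidden behind the spring near (240,245). A view from straight ahead should clear it.

```bash
python3 - <<'E'
from path import *
s=read_state();R=rot(44.5,50);g=tw(-.09,-.04,.2);goto(s,g,R);print(ik(g,R))
E
```

```text
shift [0.0546, -0.0506, 0.0069] turn [0.0491, -0.0723, 0.3404] deg 20.1
(np.float64(24.083662664936938), array([-27.33881122,  31.48600331, 115.88633734,  78.69685951,
        47.92600406, 133.64548881]))
```

Call:
play_rows([
  [[0.0, -0.03, 0.0], [0.02, -0.03, 0.14]],
  [[0.02, -0.05, 0.005], [0.04, -0.06, 0.28]],
  [[0.045, -0.05, 0.007], [0.049, -0.072, 0.34]],
  [[0.055, -0.05, 0.007], [0.049, -0.072, 0.34]],
  [[0.055, -0.05, 0.007], [0.049, -0.072, 0.34]],
])

```text
time_s: 13.3
position: [0.5791, 0.0569, 0.2028]
tcp_rot: [[-0.701, 0.544, -0.461], [0.713, 0.538, -0.45], [0.003, -0.644, -0.765]]
force: [-0.1, -0.6, -0.4]
opening: 0.692
```

```bash
python3 - <<'E'
from wr import *
s,c,T=wrist("w5");print(s["time_s"],s["position"],s["force"])
P=cloud(c,T);q=P-C;x=q@EX;y=q@EY;z=P[...,2]
u,v=proj(c,tw(.05,-.038,.135),T)[0];print(u,v)
u,v=int(u),int(v)
a=c["frame"][v-45:v+45,u-60:u+60,::-1];a=cv2.flip(a,-1);cv2.imwrite("pics/w5c.png",cv2.resize(a,None,fx=6,fy=6,interpolation=cv2.INTER_NEAREST))
E
```

```text
13.3 [0.57913936 0.05686    0.20282944] [-0.05372114 -0.63629798 -0.42377722]
254.55799406544344 224.33306846791467
```

View pics/w5c.png

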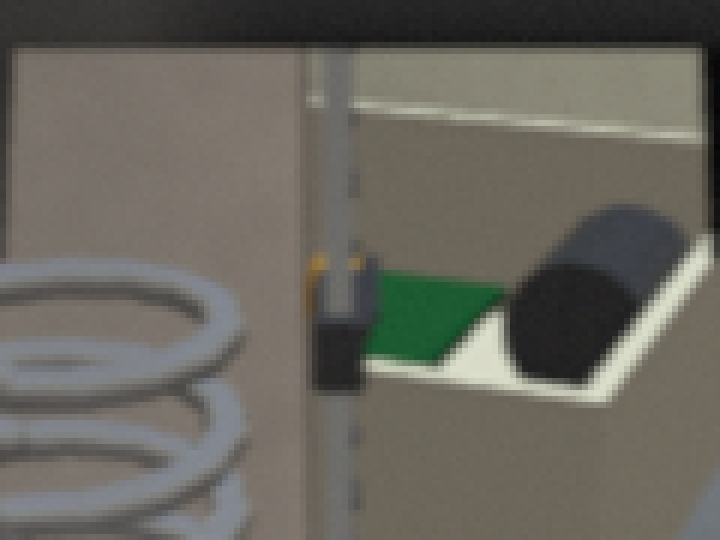

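This upright crop shows the index clamp at crop (340,350). Its front face has its top edge at crop y≈320, which is image v≈215 and u≈257.

```bash
python3 - <<'E'
from wr import *
c=np.load("w5.npz");T=c["T"];P=cloud(c,T);q=P-C;x=q@EX;y=q@EY;z=P[...,2]
np.set_printoptions(precision=1,suppress=True,linewidth=150)
for u in(255,257,259): print(u,[(v,round(x[v,u]*1e3,1),round(y[v,u]*1e3,1),round(z[v,u]*1e3,1),int(c["frame"][v,u].mean())) for v in range(200,234,1)])
m=(abs(z-.06)<.004)&(np.hypot(x,y)<.04);print("plate z",np.median(z[m]))
# intersect ray v=215.2 with x planes
K=c["mtx"]
for xp in(.03,.035,.04,.045):
    d=T[:3,:3]@np.array([(257.3-K[0,2])/K[0,0],(215.2-K[1,2])/K[1,1],1]);o=T[:3,3];t=(xp-(o-C)@EX)/(d@EX);print(xp,(o+t*d)[2])
E
```

```text
255 [(200, np.float64(37.7), np.float64(-37.6), np.float64(116.0), 103), (201, np.float64(37.5), np.float64(-37.6), np.float64(117.1), 103), (202, np.float64(37.6), np.float64(-37.6), np.float64(118.0), 99), (203, np.float64(38.2), np.float64(-37.6), np.float64(118.7), 70), (204, np.float64(36.6), np.float64(-37.6), np.float64(120.4), 42), (205, np.float64(37.4), np.float64(-37.6), np.float64(121.0), 37), (206, np.float64(37.0), np.float64(-37.6), np.float64(122.1), 38), (207, np.float64(36.3), np.float64(-37.6), np.float64(123.3), 38), (208, np.float64(36.0), np.float64(-37.6), np.float64(124.4), 37), (209, np.float64(35.4), np.float64(-37.6), np.float64(125.6), 37), (210, np.float64(35.4), np.float64(-37.6), np.float64(126.5), 38), (211, np.float64(36.3), np.float64(-37.6), np.float64(127.1), 38), (212, np.float64(35.5), np.float64(-37.6), np.float64(128.4), 39), (213, np.float64(36.3), np.float64(-37.6), np.float64(129.1), 40), (214, np.float64(35.4), np.float64(-37.6), np.float64(130.3), 48), (215, np.float64(35.8), np.float64(-37.6), np.float64(131.1), 63), (216, np.float64(39.7
[... 5216 characters left out ...]
.7), np.float64(130.2), 114), (226, np.float64(68.8), np.float64(-33.6), np.float64(130.4), 110), (227, np.float64(407.8), np.float64(-28.0), np.float64(21.1), 107), (228, np.float64(407.8), np.float64(-28.0), np.float64(23.2), 105), (229, np.float64(406.6), np.float64(-28.0), np.float64(25.7), 105), (230, np.float64(408.9), np.float64(-28.0), np.float64(27.0), 105), (231, np.float64(409.0), np.float64(-28.0), np.float64(29.1), 106), (232, np.float64(408.4), np.float64(-28.1), np.float64(31.4), 105), (233, np.float64(406.8), np.float64(-28.1), np.float64(33.9), 104)]
plate z 0.05999784029777856
0.03 0.133411874765133
0.035 0.1315925732096505
0.04 0.12977327165416805
0.045 0.12795397009868556
```

```bash
python3 - <<'E'
from path import *
s=read_state()
class S(dict): pass
W=[(tw(-.19,-.04,.22),rot(44.5,45)),(tw(-.25,-.10,.36),rot(60,30)),(tw(-.2,-.118,.46),rot(100,8)),(tw(-.118,-.118,.44),rot(134.5,0)),(tw(-.118,-.118,.344),rot(134.5,0))]
p,R0=s["position"],s["tcp_rot"]
for g,R in W:
    b=ik(g,R);t=g-.006*R[:,1];print((t-p).round(3).tolist(),Ro.from_matrix(R@R0.T).as_rotvec().round(3).tolist(),b[0].round(),b[1].round());p,R0=t,R
E
```

```text
[-0.07, -0.072, 0.021] [-0.063, 0.058, -0.001] 20.0 [-39.  25. 120.  64.  51. 138.]
[0.001, -0.084, 0.141] [-0.208, 0.161, 0.269] 2.0 [-40.  14.  95.  30.  78. 162.]
[0.05, 0.024, 0.101] [-0.386, 0.068, 0.689] 15.0 [-22.  17.  70.   7.  97. 148.]
[0.058, 0.058, -0.02] [-0.126, -0.065, 0.601] 40.0 [-12.  21.  66.   0.  93. 124.]
[0.0, 0.0, -0.096] [0.0, 0.0, 0.0] 40.0 [-12.  24.  76.   0.  80. 124.]
```

```bash
python3 - <<'E'
from path import *
s=read_state()
W=[(tw(-.19,-.04,.22),rot(44.5,45)),(tw(-.25,-.10,.36),rot(85,30)),(tw(-.2,-.118,.46),rot(115,8)),(tw(-.118,-.118,.44),rot(134.5,0))]
p,R0=s["position"],s["tcp_rot"]
for g,R in W:
    b=ik(g,R);t=g-.006*R[:,1];print((t-p).round(3).tolist(),Ro.from_matrix(R@R0.T).as_rotvec().round(3).tolist(),b[0].round(),b[1].round());
# all relative to A
p,R0=W[0][0]-.006*W[0][1][:,1],W[0][1]
for g,R in W[1:]:
    t=g-.006*R[:,1];print("fromA",(t-p).round(3).tolist(),Ro.from_matrix(R@R0.T).as_rotvec().round(3).tolist())
E
```

```text
[-0.07, -0.072, 0.021] [-0.063, 0.058, -0.001] 20.0 [-39.  25. 120.  64.  51. 138.]
[-0.068, -0.157, 0.162] [-0.322, 0.148, 0.699] 19.0 [-37.  20.  87.  25.  91. 144.]
[-0.019, -0.132, 0.263] [-0.766, 0.134, 1.173] 30.0 [-22.  18.  69.   6.  99. 134.]
[0.039, -0.074, 0.243] [-0.962, 0.004, 1.462] 40.0 [-12.  21.  66.   0.  93. 124.]
fromA [0.002, -0.085, 0.141] [-0.242, 0.114, 0.703]
fromA [0.051, -0.06, 0.242] [-0.676, 0.122, 1.185]
fromA [0.109, -0.002, 0.222] [-0.868, 0.008, 1.482]
```

Call:
play_rows([
  [[-0.035, -0.036, 0.01], [-0.03, 0.03, 0]],
  [[-0.07, -0.072, 0.021], [-0.063, 0.058, 0]],
  [[-0.07, -0.072, 0.021], [-0.063, 0.058, 0]],
])

```text
time_s: 13.72
position: [0.508, -0.0165, 0.2255]
tcp_rot: [[-0.699, 0.508, -0.504], [0.715, 0.493, -0.495], [-0.003, -0.707, -0.708]]
force: [0.3, -0.4, 0.7]
opening: 0.693
```

Call:
play_rows([
  [[0, -0.02, 0.035], [-0.06, 0.028, 0.176]],
  [[0.001, -0.042, 0.07], [-0.12, 0.057, 0.351]],
  [[0.002, -0.064, 0.105], [-0.18, 0.085, 0.527]],
  [[0.002, -0.085, 0.141], [-0.242, 0.114, 0.703]],
  [[0.02, -0.077, 0.175], [-0.38, 0.12, 0.86]],
  [[0.035, -0.07, 0.21], [-0.53, 0.12, 1.02]],
  [[0.051, -0.06, 0.242], [-0.676, 0.122, 1.185]],
  [[0.08, -0.03, 0.235], [-0.77, 0.07, 1.33]],
  [[0.109, -0.002, 0.222], [-0.868, 0.008, 1.482]],
  [[0.109, -0.002, 0.222], [-0.868, 0.008, 1.482]],
])

```text
time_s: 14.98
position: [0.6185, -0.0126, 0.4436]
tcp_rot: [[-0.704, -0.004, 0.71], [-0.71, 0.005, -0.704], [-0.001, -1.0, -0.007]]
force: [0.1, -0.3, 0.3]
opening: 0.689
```

```bash
python3 - <<'E'
from wr import *
s,c,T=wrist("w6");print(s["time_s"],s["position"],s["joint_positions"].round(),s["force"])
goto(s,tw(-.118,-.118,.344),rot(134.5,0))
P=cloud(c,T);q=P-C;x=q@EX;y=q@EY;z=P[...,2]
m=(z>.345)&(z<.36)&(c["frame"].max(-1)<70)&(y<-.05)&(y>-.17)&(abs(x+.118)<.04)
print("grip top",m.sum(),np.median(x[m]),y[m].min(),y[m].max(),np.percentile(z[m],95))
E
```

```text
14.975 [ 0.61852138 -0.01264031  0.44357291] [-12.  21.  66.   0.  93. 123.] [ 0.06673631 -0.25493088  0.34962004]
shift [-0.001, -0.0042, -0.0936] turn [-0.0053, -0.004, -0.0132] deg 0.8
grip top 3064 -0.12002756993879765 -0.15451839079784743 -0.06815784689583561 0.35433486651939483
```

Call:
play_rows([
  [[-0.001, -0.004, -0.03], [-0.005, -0.004, -0.013]],
  [[-0.001, -0.005, -0.065], [-0.005, -0.004, -0.013]],
  [[-0.001, -0.005, -0.0935], [-0.005, -0.004, -0.013]],
  [[-0.001, -0.005, -0.0935], [-0.005, -0.004, -0.013]],
])

```text
time_s: 15.52
position: [0.6154, -0.0217, 0.35]
tcp_rot: [[-0.721, -0.003, 0.693], [-0.693, 0.001, -0.721], [0.002, -1.0, -0.003]]
force: [-0.7, 0.0, 0.2]
opening: 0.691
```

Call:
play_rows([
  [[0, 0, 0], [0, 0, 0]],
  [[0, 0, 0], [0, 0, 0]],
  [[0, 0, 0], [0, 0, 0]],
  [[0, 0, 0], [0, 0, 0]],
], gripper=0.0)

```text
time_s: 16.02
position: [0.6179, -0.0232, 0.354]
tcp_rot: [[-0.721, 0.006, 0.693], [-0.693, -0.003, -0.721], [-0.002, -1.0, 0.006]]
force: [-0.7, -0.1, 0.5]
opening: 0.321
```

```bash
cat > lev.py <<'E'
from wr import *
def lev(z0=None):
    s=read_state();g=s["position"]+.006*s["tcp_rot"][:,1];q=g-C
    x,y,z=q@EX,q@EY,g[2];th=np.degrees(np.arctan2(z-.245,.084-x));r=np.hypot(z-.245,.084-x)
    print("t",s["time_s"],"grasp x,y,z",x.round(4),y.round(4),z.round(4),"th",th.round(2),"r",r.round(4),"F",s["force"].round(1),"M",s["moment"].round(2),"open",(s["opening"]*87).round(1))
    return s,x,y,z,th
def plan(ths,x,z,xo=0,zo=0):
    """shifts from now (world) along the arc to the angles"""
    s,x0,y0,z0,th0=lev()
    t0=np.radians(th0)
    for th in ths:
        t=np.radians(th);dx=-.225*(np.cos(t)-np.cos(t0));dz=.225*(np.sin(t)-np.sin(t0));print(th,(dx*EX+[0,0,dz]).round(4).tolist())
E
python3 - <<'E'
from lev import *
plan([20,14,7,0,-7,-14,-20],0,0)
E
```

```text
Traceback (most recent call last):
  File "lev.py", line 9, in plan
    s,x0,y0,z0,th0=lev()
                   ~~~^^
  File "lev.py", line 5, in lev
    print("t",s["time_s"],"grasp x,y,z",x.round(4),y.round(4),z.round(4),"th",th.round(2),"r",r.round(4),"F",s["force"].round(1),"M",s["moment"].round(2),"open",(s["opening"]*87).round(1))
                                                                                                                                                                 ^^^^^^^^^^^^^^^^^^^^^^^
AttributeError: 'float' object has no attribute 'round'
```

```bash
sed -i 's/(s\["opening"\]\*87).round(1)/round(float(s["opening"])*87,1)/' lev.py; python3 - <<'E'
from lev import *
plan([20,14,7,0,-7,-14,-20],0,0)
E
```

```text
t 16.025 grasp x,y,z -0.1222 -0.1228 0.348 th 26.55 r 0.2305 F [-0.7 -0.1  0.5] M [-0.    0.17 -0.03] open 27.9
20 [-0.0073, -0.0071, -0.0236]
14 [-0.0122, -0.012, -0.0462]
7 [-0.0157, -0.0155, -0.0732]
0 [-0.0169, -0.0166, -0.1006]
-7 [-0.0157, -0.0155, -0.128]
-14 [-0.0122, -0.012, -0.155]
-20 [-0.0073, -0.0071, -0.1775]
```

Call:
play_rows([
  [[0, 0, 0], [0, 0, 0]],
  [[0, 0, 0], [0, 0, 0]],
])

```text
time_s: 16.27
position: [0.6195, -0.0216, 0.3539]
tcp_rot: [[-0.721, 0.01, 0.693], [-0.693, 0.001, -0.721], [-0.008, -1.0, 0.006]]
force: [3.6, 4.1, -0.3]
opening: 0.228
```

```bash
python3 - <<'E'
from lev import *
plan([20,14,7,0,-7,-14,-20],0,0)
E
```

```text
t 16.275 grasp x,y,z -0.1199 -0.1228 0.3479 th 26.78 r 0.2284 F [ 3.6  4.1 -0.3] M [ 0.68 -0.45  0.03] open 19.8
20 [-0.0075, -0.0074, -0.0244]
14 [-0.0124, -0.0122, -0.0469]
7 [-0.016, -0.0157, -0.0739]
0 [-0.0172, -0.0169, -0.1014]
-7 [-0.016, -0.0157, -0.1288]
-14 [-0.0124, -0.0122, -0.1558]
-20 [-0.0075, -0.0074, -0.1783]
```

Call:
play_rows([
  [[-0.0065, -0.0065, -0.0217], [0, 0, 0]],
  [[-0.012, -0.012, -0.048], [0, 0, 0]],
  [[-0.015, -0.0148, -0.0712], [0, 0, 0]],
  [[-0.0163, -0.016, -0.0986], [0, 0, 0]],
  [[-0.015, -0.0148, -0.1261], [0, 0, 0]],
  [[-0.012, -0.012, -0.1493], [0, 0, 0]],
  [[-0.0092, -0.009, -0.165], [0, 0, 0]],
  [[-0.0065, -0.0065, -0.1756], [0, 0, 0]],
  [[-0.0065, -0.0065, -0.1756], [0, 0, 0]],
])

```text
time_s: 17.4
position: [0.6113, -0.0296, 0.1781]
tcp_rot: [[-0.721, 0.005, 0.693], [-0.693, -0.003, -0.721], [-0.001, -1.0, 0.005]]
force: [-1.7, 1.1, 5.8]
opening: 0.224
```

```bash
python3 - <<'E'
from lev import *
lev()
s,c,T=wrist("w7");c2=capture("scene");np.savez("s7.npz",**c2)
a=c2["frame"][160:300,250:385,::-1];b=cv2.resize(a,None,fx=4,fy=4,interpolation=3)
w=cv2.resize(c["frame"][:,:200,::-1],None,fx=1.4,fy=1.4);h=max(b.shape[0],w.shape[0]);
im=np.zeros((h,b.shape[1]+w.shape[1]-20,3),np.uint8);im=im[:, :800];im[:b.shape[0],:b.shape[1]]=b;im[:w.shape[0],b.shape[1]:]=w[:,:im.shape[1]-b.shape[1]];cv2.imwrite("pics/c7.png",im);print(im.shape)
print(proj(c2,[tw(.05,-.038,.132),tw(.05,-.038,.146)]),proj(c,[tw(.05,-.038,.132)],T))
E
```

```text
t 17.4 grasp x,y,z -0.1313 -0.1227 0.1721 th -18.71 r 0.2273 F [-1.7  1.1  5.8] M [0.2  0.42 0.04] open 19.5
(560, 800, 3)
[[329.56939178 249.32418557]
 [330.20988245 245.77777586]] [[-26.62986678 353.61571436]]
```

View pics/c7.png

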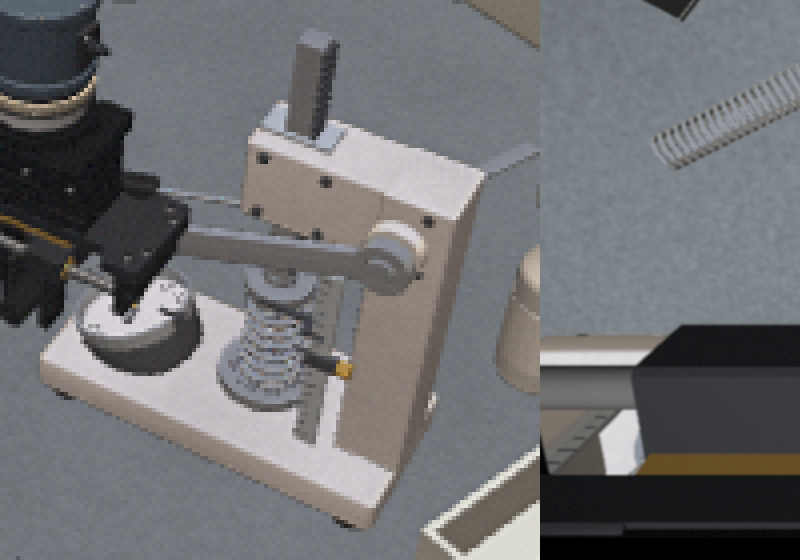

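This view (wrist frame on the right) shows the platen on top of the spring at crop (280,285). The index is at crop (325,362), below the pointer. Now I measure the ram travel from the ram's top face in both fixed cameras.

```bash
cat > ram.py <<'E'
from lev import *
def ramtop(c):
    P=cloud(c);q=P-C;x=q@EX;y=q@EY;z=P[...,2]
    m=(np.hypot(x,y)<.02)&(z>.29);h=np.sort(z[m]);return h[-6:].round(4),np.percentile(h,90),m.sum()
def tops():
    out=[]
    for n in("scene","top"):
        c=capture(n);np.savez(n+"_n.npz",**c);out.append(c)
    return out
E
python3 - <<'E'
from ram import *
lev()
n=dict(zip(("scene","top"),tops()))
for k in n:
    o=np.load(k+".npz")
    for c in(o,n[k]):
        P=cloud(c);q=P-C;x=q@EX;y=q@EY;z=P[...,2];m=(np.hypot(x,y)<.02)&(z>.295)
        h=z[m];top=h[h>h.max()-.006];print(k,m.sum(),h.max().round(4),len(top),np.median(top).round(4))
# sharpened ram template: vertical profile sub-pixel? ECC translation of ram top patch
for k,(zz) in dict(scene=.416,top=.416).items():
    o=np.load(k+".npz");u,v=proj(o,tw(0,0,.416))[0];u2,v2=proj(o,tw(0,0,.356))[0];print(k,(u,v),(u2,v2))
E
```

```text
t 17.5 grasp x,y,z -0.1315 -0.1227 0.1727 th -18.56 r 0.2273 F [-3.3  0.9  5.5] M [0.21 0.37 0.09] open 19.4
scene 452 0.42 44 0.4172
scene 242 0.3617 48 0.3591
top 104 0.421 27 0.4171
top 69 0.3641 22 0.3608
scene (np.float64(331.4519307204675), np.float64(150.49549973174862)) (np.float64(328.4035293465199), np.float64(170.58814122958557))
top (np.float64(207.91634528190244), np.float64(146.62644886294802)) (np.float64(210.61190617628836), np.float64(150.81858126047027))
```

```bash
cat > arm.py <<'E'
from ram import *
def armfit(cs,th):
    X=[];Z=[];H=[]
    for c in cs:
        P=cloud(c);q=P-C;x=q@EX;y=q@EY;z=P[...,2];t=np.radians(th)
        # coords in lever frame
        dx,dz=.084-x,z-.245;l=dx*np.cos(t)+dz*np.sin(t);n=-dx*np.sin(t)+dz*np.cos(t)
        m=(y>-.075)&(y<-.035)&(l>.045)&(l<.165)&(abs(n)<.022);X+=l[m].tolist();Z+=n[m].tolist();H+=y[m].tolist()
    X,Z,H=map(np.array,(X,Z,H));return X,Z,H
def angle(cs,th):
    for it in range(3):
        X,Z,H=armfit(cs,th);k=np.ones(len(X),bool)
        for _ in range(4):
            p=np.polyfit(X[k],Z[k],1);r=Z-np.polyval(p,X);k=abs(r)<2*r[k].std()
        th+=np.degrees(np.arctan(p[0]))
    return th,p[1]*1e3,len(X),r[k].std()*1e3
E
python3 - <<'E'
from arm import *
o=np.load("scene.npz");print("up",angle([o],26))
cs=[capture("scene") for _ in range(4)];print("now",angle(cs,-19.));[print(angle([c],-19.)) for c in cs[:2]]
lev()
for c in cs: print(ramtop(c)[0])
E
```

```text
up (np.float64(26.334022331959662), np.float64(3.7127198706230438), 384, np.float64(7.162894677830352))
now (np.float64(-19.202052037984224), np.float64(6.098945717449567), 1101, np.float64(7.249391497162902))
(np.float64(-18.87540988000782), np.float64(5.4731848635206815), 276, np.float64(7.326713316271968))
(np.float64(-19.190967272982466), np.float64(6.025952330742632), 277, np.float64(7.303347600528286))
t 17.8 grasp x,y,z -0.1316 -0.1227 0.1729 th -18.49 r 0.2273 F [-2.4  1.   5.5] M [0.25 0.42 0.03] open 19.6
[0.3613 0.3614 0.3616 0.362  0.3624 0.3639]
[0.3607 0.361  0.3611 0.3615 0.3616 0.3621]
[0.3609 0.3613 0.3613 0.362  0.3623 0.3626]
[0.3609 0.3609 0.3611 0.3613 0.3613 0.3614]
```

```bash
python3 - <<'E'
from arm import *
c=np.load("w7.npz");He=c["hand_eye"]
t=np.radians(-19.5);g=tw(.084-.225*np.cos(t),-.1227,.245+.225*np.sin(t))
for yaw in(-25,-15,0,15,25):
  for lean in(0,20,35,50):
    R=rot(134.5+yaw,lean);T=np.eye(4);T[:3,:3]=R;T[:3,3]=g-.006*R[:,1];T=T@He
    p=proj(c,[tw(.045,-.038,.132),tw(.045,-.038,.148)],T);d=np.linalg.norm(T[:3,3]-tw(.045,-.038,.132));cam=T[:3,3]-C
    print(yaw,lean,p.round().tolist(),"d",d.round(3),"cam",(cam@EX).round(3),(cam@EY).round(3),cam[2].round(3))
E
```

```text
-25 0 [[77.0, 432.0], [65.0, 456.0]] d 0.313 cam -0.16 -0.19 0.313
-25 20 [[104.0, 353.0], [96.0, 373.0]] d 0.33 cam -0.179 -0.23 0.279
-25 35 [[115.0, 302.0], [110.0, 321.0]] d 0.337 cam -0.189 -0.252 0.244
-25 50 [[120.0, 256.0], [117.0, 274.0]] d 0.339 cam -0.195 -0.265 0.205
-15 0 [[36.0, 405.0], [21.0, 428.0]] d 0.308 cam -0.148 -0.195 0.313
-15 20 [[65.0, 337.0], [55.0, 358.0]] d 0.321 cam -0.16 -0.238 0.279
-15 35 [[76.0, 292.0], [70.0, 311.0]] d 0.327 cam -0.166 -0.261 0.244
-15 50 [[82.0, 249.0], [78.0, 268.0]] d 0.328 cam -0.17 -0.275 0.205
0 0 [[-19.0, 353.0], [-39.0, 373.0]] d 0.297 cam -0.129 -0.197 0.313
0 20 [[5.0, 304.0], [-9.0, 324.0]] d 0.306 cam -0.129 -0.242 0.279
0 35 [[15.0, 269.0], [4.0, 290.0]] d 0.308 cam -0.129 -0.266 0.244
0 50 [[18.0, 235.0], [11.0, 257.0]] d 0.307 cam -0.129 -0.28 0.205
15 0 [[-62.0, 287.0], [-88.0, 303.0]] d 0.285 cam -0.11 -0.195 0.313
15 20 [[-53.0, 256.0], [-74.0, 276.0]] d 0.286 cam -0.098 -0.238 0.279
15 35 [[-53.0, 234.0], [-69.0, 257.0]] d 0.285 cam -0.092 -0.261 0.244
15 50 [[-58.0, 212.0], [-68.0, 238.0]] d 0.282 cam -0.088 -0.275 0.205
25 0 [[-83.0, 235.0], [-112.0, 247.0]] d 0.276 cam -0.097 -0.191 0.313
25 20 [[-91.0, 214.0], [-116.0, 234.0]] d 0.272 cam -0.078 -0.231 0.279
25 35 [[-103.0, 201.0], [-123.0, 225.0]] d 0.268 cam -0.068 -0.253 0.244
25 50 [[-118.0, 190.0], [-133.0, 219.0]] d 0.262 cam -0.062 -0.266 0.205
```

```bash
python3 - <<'E'
from arm import *
c=np.load("w7.npz");He=c["hand_eye"]
for th in(-25,-29):
  t=np.radians(th);g=tw(.084-.225*np.cos(t),-.1227,.249+.225*np.sin(t))
  for yaw in(-6,0):
   for lean in(0,10,20,30,40):
    R=rot(134.5+yaw,lean);T=np.eye(4);T[:3,:3]=R;T[:3,3]=g-.006*R[:,1];T=T@He
    p=proj(c,[tw(.037,-.038,.132),tw(.05,-.038,.132),tw(.04,-.038,.14)],T);print(th,yaw,lean,p.round().tolist())
E
```

```text
-25 -6 0 [[10.0, 394.0], [-11.0, 396.0], [-5.0, 406.0]]
-25 -6 10 [[26.0, 365.0], [7.0, 367.0], [14.0, 377.0]]
-25 -6 20 [[39.0, 338.0], [21.0, 339.0], [29.0, 349.0]]
-25 -6 30 [[48.0, 311.0], [31.0, 312.0], [40.0, 323.0]]
-25 -6 40 [[55.0, 286.0], [39.0, 287.0], [48.0, 297.0]]
-25 0 0 [[-12.0, 373.0], [-34.0, 373.0], [-28.0, 384.0]]
-25 0 10 [[3.0, 348.0], [-17.0, 348.0], [-10.0, 359.0]]
-25 0 20 [[15.0, 324.0], [-4.0, 324.0], [4.0, 336.0]]
-25 0 30 [[24.0, 301.0], [5.0, 301.0], [14.0, 312.0]]
-25 0 40 [[30.0, 278.0], [12.0, 278.0], [22.0, 290.0]]
-29 -6 0 [[5.0, 414.0], [-18.0, 416.0], [-11.0, 428.0]]
-29 -6 10 [[24.0, 385.0], [3.0, 387.0], [11.0, 398.0]]
-29 -6 20 [[38.0, 357.0], [19.0, 358.0], [27.0, 370.0]]
-29 -6 30 [[50.0, 330.0], [32.0, 331.0], [41.0, 343.0]]
-29 -6 40 [[58.0, 305.0], [41.0, 305.0], [50.0, 316.0]]
-29 0 0 [[-18.0, 393.0], [-42.0, 393.0], [-35.0, 406.0]]
-29 0 10 [[-0.0, 368.0], [-22.0, 368.0], [-15.0, 381.0]]
-29 0 20 [[14.0, 344.0], [-7.0, 344.0], [2.0, 357.0]]
-29 0 30 [[25.0, 321.0], [5.0, 321.0], [15.0, 333.0]]
-29 0 40 [[33.0, 298.0], [14.0, 298.0], [24.0, 310.0]]
```

Call:
play_rows([
  [[0.0006, -0.0006, -0.0003], [0.109, 0.107, 0]],
  [[0.0012, -0.0012, -0.0006], [0.218, 0.214, 0]],
  [[0.0018, -0.0018, -0.0008], [0.327, 0.321, 0]],
  [[0.0024, -0.0025, -0.001], [0.435, 0.428, 0]],
  [[0.0024, -0.0025, -0.001], [0.435, 0.428, 0]],
])

```text
time_s: 18.42
position: [0.6125, -0.032, 0.176]
tcp_rot: [[-0.72, -0.403, 0.564], [-0.694, 0.412, -0.591], [0.006, -0.817, -0.576]]
force: [-3.4, 2.1, 4.1]
opening: 0.217
```

```bash
python3 - <<'E'
from arm import *
lev()
cs=[capture("scene") for _ in range(3)];print("now",angle(cs,-19.))
for c in cs: print(ramtop(c)[0])
s,c,T=wrist("w8");a=cv2.flip(c["frame"][225:384,0:200,::-1],-1);cv2.imwrite("pics/w8c.png",cv2.resize(a,None,fx=4,fy=3.7,interpolation=3))
print(proj(c,[tw(.037,-.038,.132),tw(.05,-.038,.132),tw(.04,-.038,.148)],T))
E
```

```text
t 18.425 grasp x,y,z -0.1322 -0.1218 0.1711 th -18.88 r 0.2285 F [-3.4  2.1  4.1] M [0.24 0.45 0.18] open 18.9
now (np.float64(-17.390854284471878), np.float64(4.656688054213804), 954, np.float64(7.173631356834558))
[0.362  0.362  0.3621 0.3623 0.3627 0.3631]
[0.3612 0.3615 0.3619 0.3621 0.3626 0.3628]
[0.3623 0.3627 0.3627 0.3633 0.3638 0.3645]
[[ 21.13966169 267.86056532]
 [  3.35302673 268.05166312]
 [  7.09709416 288.87840773]]
```

View pics/w8c.png

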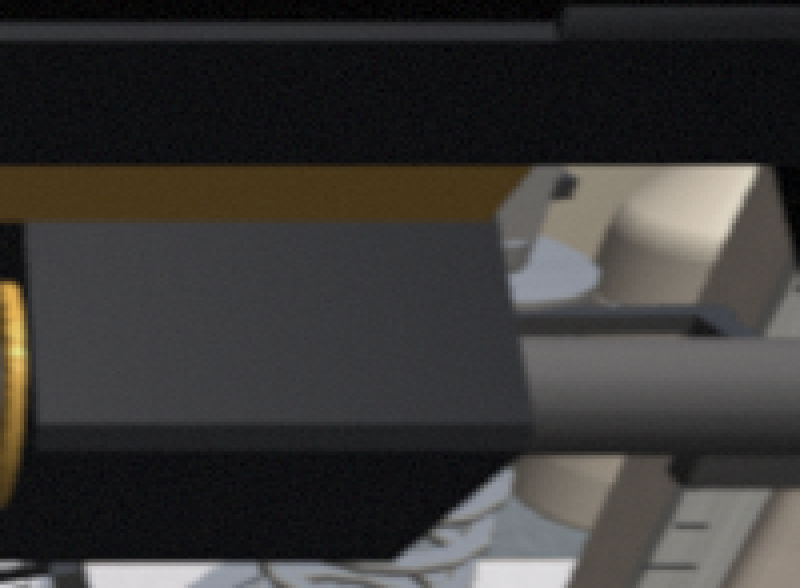

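This upright view shows the platen at (550,275) and the pointer bar at (610,320) with its tip near (735,330). The index is partly hidden by the gripper rod, at (740,470). Lower down, both will clear the rod, so I now read the depth at these pixels.

```bash
python3 - <<'E'
from arm import *
c=np.load("w8.npz");T=c["T"];P=cloud(c,T);q=P-C;x=q@EX;y=q@EY;z=P[...,2]
f=c["frame"].mean(-1)
for u in(15,17,19,22,25,30,40,50,60):
    print(u,[(v,int(f[v,u]),*(np.array([x[v,u],y[v,u],z[v,u]])*1e3).round(1).tolist()) for v in list(range(293,304))+([252,254,256,258,260] if u in(15,22,25) else [])])
E
```

```text
15 [(293, 73, 32.3, -39.1, 151.6), (294, 71, 33.1, -37.6, 151.6), (295, 71, 34.5, -35.2, 151.3), (296, 71, 34.4, -35.0, 152.0), (297, 74, 36.6, -31.5, 151.3), (298, 71, 38.6, -28.3, 150.7), (299, 73, 39.3, -26.9, 150.9), (300, 77, 65.3, 9.3, 137.0), (301, 77, 65.7, 10.4, 137.4), (302, 74, 66.0, 11.4, 137.9), (303, 75, 65.6, 11.3, 138.8), (252, 62, 46.1, -39.5, 119.7), (254, 47, 44.7, -40.3, 121.8), (256, 48, 44.7, -39.3, 123.0), (258, 48, 42.9, -40.8, 125.4), (260, 41, 43.1, -39.6, 126.4)]
17 [(293, 67, 31.8, -37.9, 151.0), (294, 69, 31.3, -38.1, 151.9), (295, 68, 32.3, -36.3, 151.8), (296, 72, 33.3, -34.5, 151.8), (297, 70, 35.5, -31.1, 151.1), (298, 68, 35.6, -30.4, 151.6), (299, 71, 37.0, -28.1, 151.3), (300, 73, 37.7, -26.7, 151.5), (301, 74, 65.4, 12.3, 136.7), (302, 76, 66.3, 14.0, 136.9), (303, 76, 65.5, 13.4, 137.9)]
19 [(293, 50, 30.8, -37.4, 150.8), (294, 54, 30.9, -36.8, 151.3), (295, 65, 32.9, -33.6, 150.7), (296, 70, 32.3, -33.9, 151.6), (297, 72, 32.9, -32.6, 151.8), (298, 71, 34.6, -29.8, 151.3), (299, 71, 35.4, -28.4, 151.5), (300, 70, 36.3, -26.6, 151.5), (301, 71, 3
[... 1753 characters left out ...]
32.6, 147.0, 85.7)]
50 [(293, 76, 15.3, -27.5, 146.9), (294, 53, 14.3, -28.7, 148.1), (295, 48, 14.3, -28.1, 148.7), (296, 46, 13.0, -29.8, 150.1), (297, 49, 13.2, -29.1, 150.5), (298, 57, 13.1, -28.8, 151.1), (299, 69, 13.8, -27.2, 151.2), (300, 72, 14.4, -25.7, 151.4), (301, 80, 129.6, 160.6, 77.9), (302, 92, 129.0, 160.4, 79.3), (303, 95, 129.5, 162.1, 79.9)]
60 [(293, 67, 6.9, -29.3, 147.7), (294, 50, 6.9, -28.9, 148.3), (295, 48, 6.1, -29.8, 149.4), (296, 48, 5.8, -29.8, 150.2), (297, 50, 6.7, -27.9, 150.1), (298, 58, 5.9, -28.7, 151.2), (299, 69, 6.3, -27.7, 151.5), (300, 77, 8.1, -24.2, 150.9), (301, 92, 7.4, -24.9, 151.9), (302, 110, 7.7, -23.9, 152.2), (303, 137, 6.7, -25.3, 153.5)]
```

```bash
python3 - <<'E'
from arm import *
c=np.load("w8.npz");T=c["T"];P=cloud(c,T);q=P-C;x=q@EX;y=q@EY;z=P[...,2]
r=np.hypot(x,y)
for u in(52,56,60,64):
    print(u,[(v,int(c["frame"][v,u].mean()),*(np.array([r[v,u],z[v,u]])*1e3).round(1).tolist()) for v in range(300,324,1)])
E
```

```text
52 [(300, 72, 28.9, 151.5), (301, 76, 24.9, 148.9), (302, 80, 25.1, 150.1), (303, 83, 24.9, 150.8), (304, 88, 25.7, 152.5), (305, 108, 24.9, 152.7), (306, 136, 24.6, 153.3), (307, 147, 23.6, 153.2), (308, 150, 22.9, 153.2), (309, 150, 22.4, 153.3), (310, 148, 22.3, 152.5), (311, 148, 21.9, 153.5), (312, 140, 21.8, 153.8), (313, 132, 22.7, 153.2), (314, 131, 23.2, 153.2), (315, 128, 387.0, 38.7), (316, 131, 386.7, 40.3), (317, 130, 384.9, 42.5), (318, 130, 387.2, 43.4), (319, 131, 385.9, 45.4), (320, 130, 387.0, 46.6), (321, 131, 385.6, 48.6), (322, 131, 382.7, 51.0), (323, 130, 382.6, 52.6)]
56 [(300, 72, 27.4, 151.3), (301, 82, 25.7, 151.1), (302, 94, 26.0, 152.1), (303, 113, 25.2, 152.4), (304, 139, 25.4, 153.3), (305, 149, 23.5, 153.0), (306, 149, 22.9, 153.4), (307, 147, 21.4, 152.9), (308, 148, 21.0, 153.5), (309, 149, 20.0, 153.1), (310, 147, 19.5, 153.1), (311, 147, 19.4, 153.0), (312, 147, 19.5, 153.0), (313, 144, 19.2, 153.8), (314, 148, 19.9, 153.5), (315, 147, 21.4, 153.0), (316, 139, 21.9, 153.3), (317, 131, 384.2, 41.6), (318, 130, 383.4, 43.5), (319, 131, 381.7, 45.6), 
[... 601 characters left out ...]
 (320, 130, 380.4, 46.5), (321, 130, 378.8, 48.6), (322, 131, nan, nan), (323, 132, 377.6, 52.1)]
64 [(300, 87, 26.4, 151.7), (301, 102, 27.0, 152.7), (302, 125, 26.9, 153.4), (303, 146, 25.2, 153.4), (304, 152, 23.6, 153.4), (305, 151, 22.2, 153.5), (306, 150, 20.9, 153.7), (307, 149, 18.5, 153.3), (308, 150, 17.5, 153.5), (309, 150, 15.7, 153.1), (310, 147, 15.0, 153.4), (311, 147, 14.4, 153.6), (312, 144, 13.8, 153.3), (313, 147, 13.9, 153.0), (314, 148, 13.9, 153.5), (315, 150, 14.7, 153.3), (316, 149, 14.9, 153.8), (317, 148, 16.7, 153.5), (318, 146, 19.6, 153.0), (319, 142, 20.9, 153.2), (320, 130, 377.6, 46.4), (321, 120, 13.1, 161.4), (322, 116, 12.3, 161.6), (323, 113, 13.0, 162.9)]
```

Wrist depth gives a clean platen top of 153.3 mm, so the underside is 143.3 and the tip is at 149.3. I go down to just above the mark and measure both in one frame.

Call:
play_rows([
  [[0.003, 0.003, -0.008], [0, 0, 0]],
  [[0.005, 0.005, -0.016], [0, 0, 0]],
  [[0.0075, 0.007, -0.025], [0, 0, 0]],
  [[0.009, 0.009, -0.03], [0, 0, 0]],
  [[0.009, 0.009, -0.03], [0, 0, 0]],
])

```text
time_s: 19.25
position: [0.6201, -0.0248, 0.1476]
tcp_rot: [[-0.719, -0.403, 0.567], [-0.695, 0.403, -0.595], [0.012, -0.822, -0.57]]
force: [-8.2, -5.2, 6.1]
opening: 0.218
```

```bash
cat > meas.py <<'E'
from arm import *
def meas(name):
    lev();s,c,T=wrist(name);P=cloud(c,T);q=P-C;x=q@EX;y=q@EY;z=P[...,2];r=np.hypot(x,y)
    vv,uu=np.mgrid[:384,:512];reg=(uu<75)&(vv>290)
    m=reg&(r<.0225)&(r>.014)&(z>.128)&(z<.16);h=z[m];print("platen n",m.sum())
    if m.sum()>10:
        k=np.histogram(h,bins=np.arange(.128,.16,.0005));b=k[1][k[0].argmax()]+.00025;t=np.median(h[abs(h-b)<.0012]);print("platen top",t,"tip",t-.004)
    f=c["frame"].mean(-1)
    m=reg&(y<-.030)&(y>-.047)&(x>.030)&(x<.075)&(z>.11)&(z<.155)
    print("idx/pointer px",m.sum());o=np.argwhere(m)
    for v in sorted(set(o[:,0])):
        k=o[o[:,0]==v][:,1]; print(v,[(int(u),int(f[v,u]),*(np.array([x[v,u],y[v,u],z[v,u]])*1e3).round(1).tolist()) for u in k[::4]])
    return s,c,T
E
python3 - <<'E'
from meas import *
meas("w9")
E
```

```text
t 19.25 grasp x,y,z -0.1217 -0.122 0.1427 th -26.45 r 0.2298 F [-8.2 -5.2  6.1] M [-0.41  1.18  0.64] open 19.0
platen n 40
platen top 0.14317927725507335 tip 0.13917927725507334
idx/pointer px 930
293 [(0, 55, 52.7, -40.1, 121.5), (4, 57, 50.9, -38.8, 121.0), (8, 57, 47.4, -39.7, 121.4), (12, 56, 44.5, -39.9, 121.5), (16, 58, 41.6, -40.1, 121.6), (20, 56, 38.5, -40.6, 121.9), (24, 52, 36.0, -40.2, 121.8), (28, 44, 36.4, -35.6, 119.8)]
294 [(0, 45, 52.0, -40.5, 122.4), (4, 44, 50.0, -39.5, 122.0), (8, 45, 46.9, -39.9, 122.2), (12, 45, 44.4, -39.7, 122.1), (16, 45, 41.4, -40.0, 122.3), (20, 46, 39.3, -39.0, 121.9), (24, 36, 37.2, -38.0, 121.6), (28, 27, 36.9, -34.5, 120.1)]
295 [(0, 48, 52.5, -39.4, 122.6), (4, 45, 49.4, -39.8, 122.8), (8, 47, 46.7, -39.7, 122.8), (12, 47, 44.0, -39.7, 122.9), (16, 46, 41.3, -39.6, 122.9), (20, 49, 38.8, -39.3, 122.8), (24, 36, 36.3, -38.8, 122.6), (28, 24, 36.7, -34.3, 120.7)]
296 [(0, 48, 52.0, -39.7, 123.4), (4, 45, 49.4, -39.5, 123.4), (8, 47, 46.3, -39.9, 123.6), (12, 49, 44.5, -38.6, 123.1), (16, 49, 40.7, -40.1, 123.8), (20, 49, 38.6, -39.1, 12
[... 5986 characters left out ...]
0, 71, 34.1, -33.0, 141.6), (24, 68, 32.4, -31.6, 141.2)]
327 [(4, 88, 41.0, -37.9, 143.7), (8, 117, 38.4, -37.9, 143.8), (12, 71, 38.0, -34.7, 142.7)]
328 [(4, 73, 41.2, -37.2, 144.1), (8, 108, 38.5, -37.3, 144.2)]
329 [(4, 62, 40.6, -37.7, 144.9), (8, 96, 37.9, -37.9, 145.0)]
330 [(5, 99, 38.9, -38.8, 145.9), (9, 71, 39.3, -34.5, 144.6)]
331 [(5, 91, 38.9, -38.3, 146.4), (9, 69, 38.6, -35.1, 145.4)]
332 [(5, 71, 39.2, -37.5, 146.7), (9, 69, 38.8, -34.3, 145.8)]
333 [(5, 51, 38.8, -37.7, 147.5), (9, 68, 38.7, -34.1, 146.4)]
334 [(6, 59, 38.6, -36.6, 147.7)]
335 [(6, 52, 38.6, -36.3, 148.3)]
336 [(6, 48, 38.1, -36.5, 149.0)]
337 [(6, 38, 38.8, -35.2, 149.2)]
338 [(7, 51, 38.9, -33.7, 149.4)]
```

In this frame the index top edge is at z≈132.8, and the pointer tip is at about 139.2 (side face 137.6–141.1). The ram has about 6.4 mm to go. I take 70% of that and re-measure.

Call:
play_rows([
  [[0.001, 0.001, -0.004], [0, 0, 0]],
  [[0.002, 0.002, -0.008], [0, 0, 0]],
  [[0.003, 0.003, -0.0115], [0, 0, 0]],
  [[0.003, 0.003, -0.0115], [0, 0, 0]],
  [[0.003, 0.003, -0.0115], [0, 0, 0]],
])

```text
time_s: 19.92
position: [0.6236, -0.0214, 0.1372]
tcp_rot: [[-0.719, -0.402, 0.567], [-0.695, 0.404, -0.594], [0.01, -0.822, -0.57]]
force: [-7.2, -3.3, 8.0]
opening: 0.222
```

```bash
python3 - <<'E' | cut -c1-420
from meas import *
s,c,T=meas("wa")
E
```

```text
t 19.925 grasp x,y,z -0.1168 -0.1221 0.1322 th -29.31 r 0.2303 F [-7.2 -3.3  8. ] M [-0.15  1.2   0.7 ] open 19.3
platen n 0
idx/pointer px 1214
293 [(8, 113, 53.1, -38.8, 110.8), (12, 125, 51.4, -37.3, 110.3), (16, 123, 48.2, -37.8, 110.5), (20, 121, 46.1, -36.9, 110.1), (24, 126, 42.6, -37.9, 110.6), (28, 124, 39.5, -38.3, 110.8), (32, 78, 38.1, -36.4, 110.0)]
294 [(7, 106, 53.9, -38.3, 111.3), (11, 128, 51.0, -38.3, 111.4), (15, 129, 48.5, -38.0, 111.3), (19, 129, 46.0, -37.5, 111.1), (23, 130, 43.1, -37.8, 111.3), (27, 126, 39.9, -38.3, 111.5), (31, 86, 38.3, -36.5, 110.8)]
295 [(7, 112, 53.6, -38.2, 112.0), (11, 130, 51.1, -37.8, 111.9), (15, 125, 48.0, -38.3, 112.1), (20, 125, 45.3, -37.1, 111.7), (24, 129, 42.1, -37.8, 112.0), (28, 126, 39.5, -37.4, 111.9), (32, 73, 38.4, -35.0, 110.9)]
296 [(6, 100, 54.3, -37.7, 112.5), (10, 127, 51.2, -38.1, 112.7), (14, 128, 48.6, -38.0, 112.7), (18, 126, 46.1, -37.5, 112.6), (22, 129, 43.7, -37.0, 112.4), (27, 127, 39.2, -38.5, 113.0), (31, 73, 37.8, -36.4, 112.2)]
297 [(6, 111, 53.8, -37.9, 113.3), (10, 128, 50.6, -38.5, 113.6), (14, 128,
[... 8160 characters left out ...]
, 38.3, -36.7, 137.7), (18, 71, 36.1, -36.1, 137.5), (22, 70, 33.3, -36.4, 137.6), (26, 56, 31.7, -34.9, 137.2), (30, 24, 31.2, -31.6, 136.2)]
335 [(6, 90, 42.3, -38.1, 138.7), (10, 115, 40.2, -37.4, 138.5), (14, 75, 38.4, -36.2, 138.1), (20, 72, 36.2, -33.6, 137.4), (24, 69, 33.0, -34.5, 137.7), (28, 53, 30.4, -34.4, 137.7)]
336 [(6, 56, 42.1, -37.9, 139.2), (10, 88, 40.2, -36.9, 138.9), (14, 71, 38.8, -35.2, 138.5), (22, 69, 35.0, -33.1, 137.9), (26, 69, 34.2, -30.2, 137.0)]
337 [(6, 36, 40.9, -39.2, 140.2), (10, 91, 38.6, -38.9, 140.1), (15, 71, 38.7, -34.0, 138.7), (30, 64, 30.8, -31.0, 137.9)]
338 [(7, 81, 40.7, -38.2, 140.5), (11, 101, 38.1, -38.2, 140.6), (15, 67, 37.3, -35.6, 139.8)]
```

Call:
play_rows([
  [[0.0005, 0.0005, -0.004], [0, 0, 0]],
  [[0.001, 0.001, -0.008], [0, 0, 0]],
  [[0.001, 0.001, -0.008], [0, 0, 0]],
  [[0.001, 0.001, -0.008], [0, 0, 0]],
])

```text
time_s: 20.48
position: [0.6261, -0.019, 0.1305]
tcp_rot: [[-0.719, -0.398, 0.569], [-0.695, 0.407, -0.593], [0.005, -0.822, -0.569]]
force: [-4.6, -0.4, 10.6]
opening: 0.222
```

```bash
cat > m2.py <<'E'
from arm import *
def m2(name,new=True):
    if new: lev();wrist(name)
    c=np.load(name+".npz");T=c["T"];P=cloud(c,T);q=P-C;x=q@EX;y=q@EY;z=P[...,2];f=c["frame"].mean(-1)
    vv,uu=np.mgrid[:384,:512];reg=(uu<75)&(vv>290)&(z>.128)&(z<.145)
    p=reg&(x>.0295)&(x<.0375)&(y>-.0375)&(y<-.030)&(f>62)&(f<76)
    i=reg&(x>.033)&(x<.046)&(y<-.0395)&(y>-.043)&(z<.1338)
    print(name,"pointer top",p.sum(),np.median(z[p]).round(5),"tip",(np.median(z[p])-.00195).round(5),"index top p97",i.sum(),np.percentile(z[i],97).round(5) if i.sum() else None)
E
python3 - <<'E'
from m2 import *
m2("w9",0);m2("wa",0);m2("wb")
E
```

```text
w9 pointer top 32 0.14133 tip 0.13938 index top p97 112 0.1331
wa pointer top 33 0.13762 tip 0.13567 index top p97 124 0.13314
t 20.475 grasp x,y,z -0.1134 -0.1221 0.1256 th -31.18 r 0.2307 F [-4.6 -0.4 10.6] M [0.53 1.   0.31] open 19.3
wb pointer top 2 0.13139 tip 0.12944 index top p97 136 0.13357
```

```bash
python3 - <<'E'
from m2 import *
c=np.load("wb.npz");T=c["T"];P=cloud(c,T);q=P-C;x=q@EX;y=q@EY;z=P[...,2];f=c["frame"].mean(-1)
for u in(12,20,24,28):print(u,*[(v,int(f[v,u]),*(np.array([x[v,u],y[v,u],z[v,u]])*1e3).round(1).tolist()) for v in range(328,345)])
E
```

```text
12 (328, 49, 43.2, -39.2, 128.6) (329, 49, 42.7, -39.5, 129.3) (330, 51, 41.9, -40.2, 130.2) (331, 47, 41.8, -40.0, 130.7) (332, 45, 40.1, -42.1, 132.0) (333, 47, 39.7, -42.3, 132.7) (334, 54, 41.0, -40.0, 132.6) (335, 52, 41.2, -39.2, 133.0) (336, 66, 40.5, -39.9, 133.8) (337, 98, 42.1, -37.1, 133.6) (338, 109, 41.5, -37.7, 134.4) (339, 61, -64.1, -190.9, 179.5) (340, 15, -64.9, -192.0, 180.0) (341, 15, -65.1, -192.1, 180.2) (342, 16, -64.8, -191.6, 180.2) (343, 13, -65.4, -192.3, 180.6) (344, 14, -65.4, -192.2, 180.8)
20 (328, 49, 37.5, -40.0, 128.9) (329, 48, 36.6, -40.9, 129.8) (330, 52, 37.0, -40.0, 130.1) (331, 49, 36.3, -40.5, 130.9) (332, 48, 35.5, -41.3, 131.8) (333, 50, 35.7, -40.6, 132.2) (334, 55, 35.0, -41.3, 133.0) (335, 50, 34.9, -41.1, 133.6) (336, 45, 35.8, -39.3, 133.6) (337, 50, 34.9, -40.2, 134.5) (338, 54, 33.9, -41.3, 135.5) (339, 30, -66.3, -191.7, 179.7) (340, 15, -67.1, -192.8, 180.2) (341, 15, -66.6, -191.9, 180.1) (342, 15, -66.5, -191.6, 180.3) (343, 14, -66.9, -192.0, 180.6) (344, 16, -67.6, -193.0, 181.0)
24 (328, 28, 36.3, -37.9, 128.3) (329, 26, 35.8, 
[... 300 characters left out ...]
 -190.1, 179.3) (340, 12, -66.9, -191.3, 179.8) (341, 12, -67.9, -192.7, 180.4) (342, 18, -68.8, -193.9, 180.9) (343, 13, -67.7, -192.1, 180.6) (344, 16, -68.0, -192.4, 180.9)
28 (328, 23, 36.7, -33.3, 126.8) (329, 31, 36.2, -33.6, 127.5) (330, 39, 36.0, -33.5, 128.2) (331, 47, 30.1, -42.2, 131.5) (332, 46, 30.8, -40.6, 131.6) (333, 50, 30.2, -41.1, 132.4) (334, 49, 30.8, -39.9, 132.7) (335, 39, 30.4, -40.0, 133.3) (336, 30, 30.9, -38.9, 133.6) (337, 22, 31.0, -38.4, 134.0) (338, 23, 30.5, -38.7, 134.7) (339, 19, -67.7, -191.4, 179.6) (340, 14, -68.0, -191.6, 179.9) (341, 10, -68.7, -192.6, 180.3) (342, 14, -69.2, -193.2, 180.7) (343, 19, -68.6, -192.3, 180.7) (344, 12, -69.1, -192.9, 181.0)
```

The lever is about 0.4 mm above level: tip about 133.2 against an index edge of about 132.8. I take one small final step and then hold.

Call:
play_rows([
  [[0.0002, 0.0002, -0.0008], [0, 0, 0]],
  [[0.0003, 0.0003, -0.0014], [0, 0, 0]],
  [[0.0003, 0.0003, -0.0014], [0, 0, 0]],
  [[0.0003, 0.0003, -0.0014], [0, 0, 0]],
])

```text
time_s: 21.02
position: [0.6266, -0.0186, 0.1293]
tcp_rot: [[-0.719, -0.398, 0.569], [-0.695, 0.407, -0.593], [0.004, -0.822, -0.569]]
force: [-4.8, -0.6, 12.1]
opening: 0.224
```

```bash
python3 - <<'E'
from m2 import *
lev();wrist("wc")
c=np.load("wc.npz");T=c["T"];P=cloud(c,T);q=P-C;x=q@EX;y=q@EY;z=P[...,2];f=c["frame"].mean(-1)
for u in(10,12,14,20,28):print(u,*[(v,int(f[v,u]),*(np.array([y[v,u],z[v,u]])*1e3).round(1).tolist()) for v in range(330,341)])
E
```

```text
t 21.025 grasp x,y,z -0.1128 -0.1221 0.1244 th -31.51 r 0.2308 F [-4.8 -0.6 12.1] M [0.6  0.95 0.21] open 19.4
10 (330, 46, -40.0, 129.0) (331, 47, -40.2, 129.7) (332, 51, -41.2, 130.7) (333, 49, -41.2, 131.3) (334, 47, -41.8, 132.1) (335, 50, -41.1, 132.5) (336, 55, -40.2, 132.8) (337, 64, -39.5, 133.2) (338, 72, -38.9, 133.6) (339, 37, -190.9, 178.3) (340, 12, -191.1, 178.6)
12 (330, 47, -39.7, 129.0) (331, 48, -39.8, 129.6) (332, 51, -43.0, 131.2) (333, 48, -42.5, 131.7) (334, 48, -42.1, 132.2) (335, 52, -41.8, 132.7) (336, 52, -40.5, 132.9) (337, 66, -40.5, 133.5) (338, 82, -38.5, 133.5) (339, 47, -192.0, 178.6) (340, 17, -190.9, 178.5)
14 (330, 47, -38.6, 128.6) (331, 48, -40.3, 129.8) (332, 49, -41.8, 130.8) (333, 50, -42.2, 131.6) (334, 49, -42.3, 132.2) (335, 52, -41.2, 132.5) (336, 53, -40.8, 133.0) (337, 66, -39.2, 133.1) (338, 82, -38.6, 133.6) (339, 45, -191.2, 178.4) (340, 11, -192.9, 179.1)
20 (330, 49, -39.6, 128.9) (331, 50, -40.7, 129.9) (332, 49, -42.3, 131.0) (333, 47, -41.2, 131.3) (334, 48, -41.4, 132.0) (335, 49, -41.4, 132.6) (336, 51, -41.5, 133.2) (337, 46, -41.5, 133.8) (338, 43, -40.9, 134.3) (339, 26, -192.1, 178.7) (340, 16, -191.4, 178.7)
28 (330, 27, -34.0, 127.2) (331, 29, -33.2, 127.6) (332, 39, -32.6, 128.1) (333, 44, -40.2, 131.0) (334, 46, -41.4, 132.0) (335, 47, -39.9, 132.2) (336, 50, -39.1, 132.5) (337, 36, -38.6, 133.0) (338, 27, -39.5, 133.9) (339, 16, -191.6, 178.6) (340, 11, -192.2, 178.9)
```

Call:
play_rows([
  [[0.0002, 0.0002, -0.0007], [0, 0, 0]],
  [[0.0002, 0.0002, -0.0007], [0, 0, 0]],
  [[0.0002, 0.0002, -0.0007], [0, 0, 0]],
  [[0.0002, 0.0002, -0.0007], [0, 0, 0]],
  [[0.0002, 0.0002, -0.0007], [0, 0, 0]],
  [[0.0002, 0.0002, -0.0007], [0, 0, 0]],
  [[0.0002, 0.0002, -0.0007], [0, 0, 0]],
  [[0.0002, 0.0002, -0.0007], [0, 0, 0]],
  [[0.0002, 0.0002, -0.0007], [0, 0, 0]],
  [[0.0002, 0.0002, -0.0007], [0, 0, 0]],
])

```text
time_s: 22.32
position: [0.6268, -0.0183, 0.1287]
tcp_rot: [[-0.719, -0.398, 0.569], [-0.695, 0.407, -0.593], [0.004, -0.822, -0.569]]
force: [-4.8, -0.6, 11.8]
opening: 0.222
```

```bash
python3 - <<'E'
from m2 import *
lev();wrist("wd")
c=np.load("wd.npz");T=c["T"];P=cloud(c,T);q=P-C;x=q@EX;y=q@EY;z=P[...,2];f=c["frame"].mean(-1)
for u in(10,12,14,28):print(u,*[(v,int(f[v,u]),*(np.array([y[v,u],z[v,u]])*1e3).round(1).tolist()) for v in range(332,341)])
cs=[capture("scene") for _ in range(3)];print(angle(cs,-30));print([ramtop(k)[0] for k in cs])
# dial in wrist view?
print(proj(c,[tw(-.11,0,.068)],T))
np.savez("sd.npz",**cs[0])
E
```

```text
t 22.325 grasp x,y,z -0.1124 -0.1221 0.1238 th -31.69 r 0.2308 F [-4.8 -0.6 11.8] M [0.63 0.93 0.26] open 19.3
10 (332, 49, -39.4, 129.5) (333, 50, -42.6, 131.1) (334, 49, -41.3, 131.3) (335, 47, -41.8, 132.1) (336, 52, -41.7, 132.6) (337, 59, -39.3, 132.5) (338, 58, -39.8, 133.3) (339, 31, -191.8, 178.0) (340, 12, -190.6, 177.8)
12 (332, 47, -40.4, 129.8) (333, 49, -42.1, 130.9) (334, 47, -41.6, 131.4) (335, 47, -41.6, 132.0) (336, 52, -40.8, 132.4) (337, 56, -39.9, 132.7) (338, 57, -39.1, 133.1) (339, 31, -191.2, 177.8) (340, 14, -189.5, 177.5)
14 (332, 50, -39.9, 129.7) (333, 52, -41.5, 130.8) (334, 48, -41.5, 131.4) (335, 50, -41.5, 132.0) (336, 52, -41.4, 132.5) (337, 57, -39.6, 132.6) (338, 58, -39.4, 133.2) (339, 30, -190.6, 177.6) (340, 15, -191.4, 178.1)
28 (332, 32, -34.0, 127.9) (333, 39, nan, nan) (334, 47, -39.9, 130.9) (335, 45, -41.8, 132.1) (336, 47, -39.9, 132.2) (337, 45, -40.8, 133.0) (338, 35, -39.8, 133.3) (339, 18, -192.3, 178.1) (340, 14, -192.3, 178.3)
(np.float64(-29.907655484856036), np.float64(3.820015109777811), 917, np.float64(7.191095194346954))
[array([0.3455, 0.3456, 0.3457, 0.3458, 0.3459, 0.3461]), array([0.3452, 0.3453, 0.3453, 0.3454, 0.3455, 0.3461]), array([0.3453, 0.3461, 0.3463, 0.3463, 0.3464, 0.3466])]
[[251.19561942 269.97916307]]
```

The lever held level for over a second: tip about 132.6 in this frame, and ram travel about 73.7 by two independent checks. Now I let the lever up, keeping it in hand.

Call:
play_rows([
  [[-0.006, -0.006, 0.017], [0, 0, 0]],
  [[-0.012, -0.0115, 0.036], [0, 0, 0]],
  [[-0.016, -0.0155, 0.055], [0, 0, 0]],
  [[-0.019, -0.0187, 0.0734], [0, 0, 0]],
  [[-0.0215, -0.021, 0.1125], [0, 0, 0]],
  [[-0.019, -0.0187, 0.1516], [0, 0, 0]],
  [[-0.0136, -0.0134, 0.182], [0, 0, 0]],
  [[-0.009, -0.0088, 0.199], [0, 0, 0]],
  [[-0.007, -0.007, 0.205], [0, 0, 0]],
  [[-0.007, -0.007, 0.205], [0, 0, 0]],
])

```text
time_s: 23.78
position: [0.6186, -0.0269, 0.3318]
tcp_rot: [[-0.719, -0.401, 0.567], [-0.695, 0.404, -0.596], [0.01, -0.822, -0.569]]
force: [-5.9, -1.8, 4.0]
opening: 0.214
```

```bash
python3 - <<'E'
from arm import *
lev()
cs=[capture("scene") for _ in range(2)];print(angle(cs,26));print([ramtop(k)[0] for k in cs])
E
```

```text
t 23.775 grasp x,y,z -0.1243 -0.1225 0.3269 th 21.45 r 0.2238 F [-5.9 -1.8  4. ] M [-0.66  1.17  0.75] open 18.6
(np.float64(23.20364725060493), np.float64(4.593596366112247), 758, np.float64(6.952133284068056))
[array([0.4152, 0.4152, 0.4153, 0.4154, 0.4156, 0.4158]), array([0.4149, 0.4151, 0.4153, 0.4153, 0.4154, 0.4158])]
```

Call:
play_rows([
  [[0.0015, 0.0015, 0.005], [0, 0, 0]],
  [[0.0033, 0.0033, 0.0105], [0, 0, 0]],
  [[0.0033, 0.0033, 0.0105], [0, 0, 0]],
])

```text
time_s: 24.25
position: [0.6217, -0.0238, 0.3418]
tcp_rot: [[-0.72, -0.402, 0.566], [-0.694, 0.404, -0.596], [0.011, -0.822, -0.57]]
force: [-6.5, -1.9, 3.9]
opening: 0.218
```

Call:
play_rows([
  [[0, 0, 0], [0, 0, 0]],
  [[0, 0, 0], [0, 0, 0]],
  [[0, 0, 0], [0, 0, 0]],
  [[0, 0, 0], [0, 0, 0]],
], gripper=0.06)

```text
time_s: 24.75
position: [0.6238, -0.0224, 0.3405]
tcp_rot: [[-0.72, -0.397, 0.569], [-0.694, 0.406, -0.595], [0.005, -0.823, -0.568]]
force: [-0.4, -0.1, -0.2]
opening: 0.585
```

Call:
play_rows([
  [[0.01, -0.01, 0.03], [0, 0, 0]],
  [[0.025, -0.025, 0.065], [0, 0, 0]],
  [[0.04, -0.04, 0.1], [0, 0, 0]],
  [[0.04, -0.04, 0.1], [0, 0, 0]],
])

```text
time_s: 25.25
position: [0.6649, -0.0636, 0.443]
tcp_rot: [[-0.721, -0.392, 0.572], [-0.693, 0.405, -0.596], [0.002, -0.826, -0.563]]
force: [0.2, 0.5, -0.6]
opening: 0.689
```

```bash
python3 - <<'E'
from arm import *
s,x,y,z,th=lev();print(s["joint_positions"].round())
c=capture("scene");print(angle([c],26),ramtop(c)[0])
P=cloud(c);q=P-C;X=q@EX;Y=q@EY;Z=P[...,2];m=(Z>.07)&(Z<.16)&(np.hypot(X,Y)<.032)&(c["frame"].min(-1)>85)
print("spring",m.sum(),X[m].min(),X[m].max(),Y[m].min(),Y[m].max(),Z[m].max())
# dial view candidates: reverse path to pick pose; rel waypoints
W=[(tw(-.2,-.13,.47),rot(115,12)),(tw(-.25,-.10,.36),rot(85,30)),(tw(-.20,-.02,.25),rot(44.5,45)),]
p,R0=s["position"],s["tcp_rot"]
for g,R in W:
    b=ik(g,R);t=g-.006*R[:,1];print((t-p).round(3).tolist(),Ro.from_matrix(R@R0.T).as_rotvec().round(3).tolist(),b[0].round(),b[1].round())
E
```

```text
t 25.25 grasp x,y,z -0.117 -0.1811 0.4381 th 43.85 r 0.2787 F [ 0.2  0.5 -0.6] M [-0.2  -0.14 -0.01] open 60.0
[-21.  40.  40.  18. 130. 123.]
(np.float64(26.04325199789816), np.float64(4.286227103066152), 383, np.float64(7.1314428496492885)) [0.4189 0.419  0.4192 0.4193 0.4195 0.4196]
spring 360 -0.02024773570964814 0.0246153996030126 -0.025020914541173937 0.022597409840986717 0.15130294584015147
[-0.097, -0.02, 0.033] [-0.321, -0.222, -0.325] 31.0 [-24.  20.  65.   8. 104. 133.]
[-0.154, -0.036, -0.078] [-0.072, -0.027, -0.853] 19.0 [-37.  20.  87.  25.  91. 144.]
[-0.178, 0.056, -0.189] [0.207, -0.005, -1.555] 19.0 [-40.  20. 121.  61.  54. 141.]
```

Call:
play_rows([
  [[-0.02, -0.005, 0.015], [-0.1, -0.07, -0.1]],
  [[-0.05, -0.01, 0.03], [-0.21, -0.15, -0.21]],
  [[-0.097, -0.02, 0.033], [-0.321, -0.222, -0.325]],
  [[-0.12, -0.025, 0.005], [-0.26, -0.175, -0.46]],
  [[-0.135, -0.03, -0.025], [-0.2, -0.12, -0.59]],
  [[-0.145, -0.033, -0.05], [-0.135, -0.07, -0.72]],
  [[-0.154, -0.036, -0.078], [-0.072, -0.027, -0.853]],
  [[-0.16, -0.01, -0.105], [0.0, -0.02, -1.03]],
  [[-0.166, 0.015, -0.135], [0.07, -0.015, -1.2]],
  [[-0.172, 0.035, -0.16], [0.14, -0.01, -1.38]],
])

```text
time_s: 26.55
position: [0.4894, -0.0255, 0.2787]
tcp_rot: [[-0.815, 0.393, -0.425], [0.579, 0.541, -0.61], [-0.01, -0.744, -0.668]]
force: [0.0, 0.1, -0.8]
opening: 0.689
```

```bash
python3 - <<'E'
from path import *
s=read_state();print(s["position"],s["joint_positions"].round(),s["force"])
h=np.array([np.cos(np.radians(25)),np.sin(np.radians(25)),0]);R=rot(25,45)
for d,z in((.125,.2),(.09,.195)):
    g=C-h*d;g[2]=z;goto(s,g,R);b=ik(g,R);print(b[0].round(),b[1].round())
E
```

```text
[ 0.48943119 -0.02553446  0.27872402] [-40.  18. 113.  48.  63. 146.] [ 0.02682644  0.12782191 -0.84544098]
shift [0.0124, 0.1209, -0.0745] turn [0.0422, -0.035, -0.5162] deg 29.7
9.0 [-18.  25. 131. 111.  31. 122.]
shift [0.0442, 0.1357, -0.0795] turn [0.0422, -0.035, -0.5162] deg 29.7
13.0 [-14.  27. 127. 112.  29. 126.]
```

Call:
play_rows([
  [[0.0, 0.03, -0.03], [0.01, -0.01, -0.15]],
  [[0.0, 0.06, -0.05], [0.02, -0.02, -0.31]],
  [[0.005, 0.095, -0.07], [0.035, -0.03, -0.45]],
  [[0.012, 0.121, -0.0745], [0.042, -0.035, -0.516]],
  [[0.025, 0.127, -0.078], [0.042, -0.035, -0.516]],
  [[0.044, 0.136, -0.0795], [0.042, -0.035, -0.516]],
  [[0.044, 0.136, -0.0795], [0.042, -0.035, -0.516]],
])

```text
time_s: 27.42
position: [0.5345, 0.1099, 0.2004]
tcp_rot: [[-0.431, 0.638, -0.639], [0.902, 0.301, -0.308], [-0.004, -0.709, -0.705]]
force: [-0.4, 0.2, -0.5]
opening: 0.688
```

```bash
python3 - <<'E'
from wr import *
s,c,T=wrist("we");print(s["time_s"],s["position"],s["joint_positions"].round())
# rectify dial: face plane leaning 20deg to the front, centre tw(-.11,0,z)
P=cloud(c,T);q=P-C;x=q@EX;y=q@EY;z=P[...,2]
m=(np.hypot(x+.11,y)<.03);print("dial z at centre",np.median(z[m&(np.hypot(x+.11,y)<.01)]));A=np.c_[x[m]+.11,y[m],np.ones(m.sum())];pl=np.linalg.lstsq(A,z[m],rcond=None)[0];print(pl,np.degrees(np.arctan(pl[0])))
cen=tw(-.11,0,pl[2]);n=15
e1=EX*np.cos(np.arctan(pl[0]))+np.array([0,0,np.sin(np.arctan(pl[0]))]);  # up the dial: toward plate
e2=-EY # right
S=600;half=.052
src=[];dst=[]
for a,b in((-1,-1),(1,-1),(1,1),(-1,1)):
    p=cen+e2*a*half+e1*b*half;src.append(proj(c,p,T)[0]);dst.append([(a+1)/2*S,(1-b)/2*S])
H=cv2.getPerspectiveTransform(np.float32(src),np.float32(dst))
im=cv2.warpPerspective(c["frame"][:,:,::-1],H,(S,S),flags=cv2.INTER_CUBIC);cv2.imwrite("pics/dial.png",im)
m=(z>.066)&(z<.16)&(np.hypot(x,y)<.03);print("spring",x[m].min(),x[m].max(),y[m].min(),y[m].max(),np.percentile(z[m],99.5))
E
```

```text
27.425 [0.53449823 0.10987777 0.20039633] [-14.  27. 126. 110.  28. 127.]
dial z at centre 0.19433472103808785
[-0.26632415  0.41527113  0.1041624 ] -14.913093560304926
spring -0.023927337747558102 0.021803491694497287 -0.02399485244926031 0.02137585794072524 0.14612504029985005
```

View pics/dial.png

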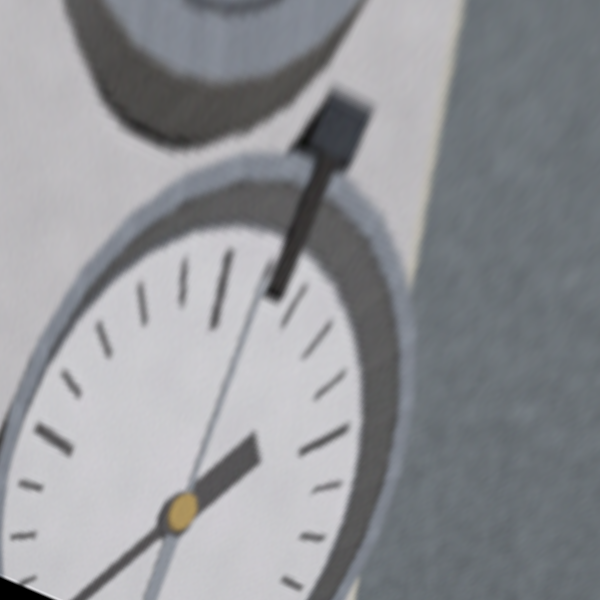

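The dial (skewed rectification) shows the black needle back at zero. The thin peak hand points right at the limit tab, at (270,280). I'll compute the angle precisely with a proper plane fit.

```bash
python3 - <<'E'
from wr import *
c=np.load("we.npz");T=c["T"];P=cloud(c,T);q=P-C;x=q@EX;y=q@EY;z=P[...,2]
f=c["frame"].mean(-1)
m=(np.hypot(x+.11,y)<.034)&(z<.1)&(z>.045);A=np.c_[x[m]+.11,y[m],np.ones(m.sum())]
for _ in range(4):
    pl=np.linalg.lstsq(A,z[m],rcond=None)[0];r=abs(z-(pl[0]*(x+.11)+pl[1]*y+pl[2]));m=m&(r<.002);A=np.c_[x[m]+.11,y[m],np.ones(m.sum())]
print(m.sum(),pl,np.degrees(np.arctan(pl[:2])))
n=np.array([-pl[0],-pl[1],1]);n/=np.linalg.norm(n);N=n[0]*EX+n[1]*EY+np.array([0,0,n[2]])
e1=EX-N*(EX@N);e1/=np.linalg.norm(e1);e2=np.cross(e1,N)
cen=tw(-.11,0,pl[2]);S=600;half=.05
src=[];dst=[]
for a,b in((-1,-1),(1,-1),(1,1),(-1,1)):
    src.append(proj(c,cen+e2*a*half+e1*b*half,T)[0]);dst.append([(a+1)/2*S,(1-b)/2*S])
H=cv2.getPerspectiveTransform(np.float32(src),np.float32(dst));im=cv2.warpPerspective(c["frame"][:,:,::-1],H,(S,S),flags=cv2.INTER_CUBIC)
cv2.imwrite("pics/dial2.png",im)
hsv=cv2.cvtColor(im,cv2.COLOR_BGR2HSV);g=(hsv[...,1]>90)&(hsv[...,0]<30)&(hsv[...,2]>100);v,u=np.nonzero(g);near=np.hypot(u-300,v-300)<80;hu,hv=u[near].mean(),v[near].mean();print("hub",hu,hv,near.sum())
pol=cv2.warpPolar(cv2.cvtColor(im,cv2.COLOR_BGR2GRAY),(300,1440),(hu,hv),300,cv2.WARP_POLAR_LINEAR)
np.save("pol.npy",pol)
# angle index k*0.25deg clockwise from +u ; reading: up=-90deg => 135deg of scale
ang=np.arange(1440)*.25; sc=(ang+90+135)%360  # clockwise from zero
rd=np.radians(sc)/.1178
for r0 in(60,80,100,120,140,150,160,170,180,190,200,210,225):
    pr=pol[:,r0-4:r0+5].mean(1).astype(float);bg=np.median(pr);o=np.argsort(rd);sel=(rd[o]>16)&(rd[o]<32);R=rd[o][sel];V=pr[o][sel]
    lows=[(round(R[i],2),int(V[i])) for i in range(2,len(V)-2) if V[i]==V[max(0,i-8):i+9].min() and V[i]<bg-6]
    print(r0,int(bg),lows)
E
```

```text
9535 [ 0.36435767 -0.00304761  0.07002334] [20.01959945 -0.17461467]
hub 299.5163599182004 338.0879345603272 978
60 200 [(np.float64(21.34), 148), (np.float64(21.37), 148), (np.float64(26.52), 84), (np.float64(26.56), 84), (np.float64(27.11), 84), (np.float64(27.15), 84), (np.float64(27.19), 84), (np.float64(28.0), 84), (np.float64(28.41), 83), (np.float64(28.45), 83), (np.float64(29.34), 82)]
80 199 [(np.float64(21.37), 150), (np.float64(21.41), 150), (np.float64(26.89), 84), (np.float64(27.67), 84), (np.float64(28.04), 84), (np.float64(28.08), 84), (np.float64(28.11), 84), (np.float64(28.85), 82)]
100 199 [(np.float64(21.45), 152), (np.float64(21.48), 152), (np.float64(27.04), 109), (np.float64(28.85), 116)]
120 200 [(np.float64(21.48), 155)]
140 200 [(np.float64(21.56), 156)]
150 200 [(np.float64(21.56), 153), (np.float64(30.11), 152)]
160 200 [(np.float64(19.41), 132), (np.float64(21.56), 153), (np.float64(30.15), 96)]
170 199 [(np.float64(19.41), 94), (np.float64(21.56), 152), (np.float64(27.93), 186), (np.float64(30.15), 93)]
180 198 [(np.float64(17.45), 190), (np.float64(19.45
[... 217 characters left out ...]
 83), (np.float64(23.67), 133), (np.float64(25.85), 137), (np.float64(28.0), 135), (np.float64(30.15), 92)]
200 191 [(np.float64(17.45), 126), (np.float64(19.52), 105), (np.float64(22.34), 47), (np.float64(23.71), 143), (np.float64(25.85), 135), (np.float64(28.0), 135), (np.float64(30.15), 93)]
210 190 [(np.float64(17.45), 122), (np.float64(19.52), 102), (np.float64(22.22), 49), (np.float64(23.78), 161), (np.float64(25.85), 157), (np.float64(27.97), 167), (np.float64(30.11), 145), (np.float64(30.19), 145)]
225 163 [(np.float64(22.48), 49), (np.float64(25.56), 150), (np.float64(26.63), 151), (np.float64(27.97), 142), (np.float64(29.48), 142), (np.float64(30.6), 143), (np.float64(31.56), 153)]
```

```bash
python3 - <<'E'
import numpy as np,cv2
im=cv2.imread("pics/dial2.png");g=cv2.cvtColor(im,cv2.COLOR_BGR2GRAY).astype(float)
hu,hv=299.5,338.1
def at(r,reading):  # apparent reading -> pixel
    a=np.degrees(np.asarray(reading)*.1178)-225;a=np.radians(a);return hu+r*np.cos(a),hv+r*np.sin(a)
def samp(u,v): return cv2.remap(g.astype(np.float32),np.float32(u),np.float32(v),cv2.INTER_LINEAR)
def dark(r,lo,hi):
    R=np.arange(lo,hi,.01);u,v=at(r,R);V=samp(u[None],v[None])[0];b=np.percentile(V,80);w=np.clip(b-8-V,0,None)
    return None if w.sum()<1 else ((w*R).sum()/w.sum(),b-V.min())
# ticks: track apparent readings at r=195..205
R=np.arange(-3,43,.01);V=np.mean([samp(*[k[None] for k in at(r,R)])[0] for r in range(190,206,3)],0)
bg=np.median(V);k=(V<bg-25).astype(np.uint8);n,lab=cv2.connectedComponents(k[:,None])
print([(round(R[lab[:,0]==i].mean(),2),round((lab[:,0]==i).sum()*.01,2)) for i in range(1,n)])
ap=[R[lab[:,0]==i].mean() for i in range(1,n) if .1<(lab[:,0]==i).sum()*.01<.9]
pts=[];tr=[]
for a in ap:
    t=2*round(a/2*1.0) if True else 0
    # nearest even with linear guess
    t=2*round((22+(a-21.57)/1.065)/2)
    if t==22 or t<0 or t>40: continue
    pts.append(at(198,a));tr.append(t)
print(list(zip(tr,np.round(ap,2)[:len(tr)])))
pts=np.array(pts);ph=np.array(tr)*.1178-np.radians(135);B=np.c_[np.sin(ph),-np.cos(ph),np.ones(len(ph))]
for it in range(2):
    M=np.linalg.lstsq(B,pts,rcond=None)[0];e=np.linalg.norm(B@M-pts,axis=1);print("res",e.round(1));ok=e<4;B=B[ok];pts=pts[ok]
A=M[:2].T;print(A.round(1),M[2])
h=[];
for r in range(50,150,4):
    d=dark(r,20.4,22.4)
    if d and d[1]>20:h.append(at(r,d[0]))
h=np.array(h);d=np.linalg.svd(h-h.mean(0))[2][0];d=d if d[1]<0 else -d
w=np.linalg.solve(A,d);rd=(np.arctan2(w[0],-w[1])+np.radians(135))/.1178;print("peak N",rd,len(h),"offset of hand line at hub",np.cross(d,np.array([hu,hv])-h.mean(0)))
# tick 22 true position vs hand at r198
p22=A@np.array([np.sin(22*.1178-np.radians(135)),-np.cos(22*.1178-np.radians(135))])+M[2]
t=(p22-h.mean(0))@d;print("hand line minus tick22 perp px",np.cross(d,p22-h.mean(0)), "px per N",np.linalg.norm(p22-M[2])*.1178)
E
```

```text
[(np.float64(0.07), np.float64(6.16)), (np.float64(9.52), np.float64(0.55)), (np.float64(11.47), np.float64(0.27)), (np.float64(13.42), np.float64(0.37)), (np.float64(15.43), np.float64(0.41)), (np.float64(17.42), np.float64(0.45)), (np.float64(19.49), np.float64(0.61)), (np.float64(22.2), np.float64(1.64)), (np.float64(23.69), np.float64(0.39)), (np.float64(25.84), np.float64(0.41)), (np.float64(27.98), np.float64(0.36)), (np.float64(30.14), np.float64(0.52)), (np.float64(32.27), np.float64(0.35)), (np.float64(34.42), np.float64(0.4)), (np.float64(36.54), np.float64(0.41)), (np.float64(38.62), np.float64(0.43)), (np.float64(40.67), np.float64(0.61)), (np.float64(42.35), np.float64(1.29))]
[(10, np.float64(9.52)), (12, np.float64(11.47)), (14, np.float64(13.42)), (16, np.float64(15.43)), (18, np.float64(17.42)), (20, np.float64(19.49)), (24, np.float64(23.69)), (26, np.float64(25.84)), (28, np.float64(27.98)), (30, np.float64(30.14)), (32, np.float64(32.27)), (34, np.float64(34.42)), (36, np.float64(36.54)), (38, np.float64(38.62)), (40, np.float64(40.67))]
res [7.3 3.4 2.1 3.6 5.7 5.5 3.5 2.7 3.6 4.6 4.6 4.  2.5 3.3 7.2]
res [3.9 1.1 3.7 2.6 1.  3.2 2.  2.5]
[[202.4  -2.4]
 [ -7.7 211.1]] [291.09540604 351.29542956]
peak N 21.673666703542704 25 offset of hand line at hub 2.438011558991441
hand line minus tick22 perp px 4.52094879788649 px per N 25.084687779803488<stdin>:32: DeprecationWarning: Arrays of 2-dimensional vectors are deprecated. Use arrays of 3-dimensional vectors instead. (deprecated in NumPy 2.0)
<stdin>:35: DeprecationWarning: Arrays of 2-dimensional vectors are deprecated. Use arrays of 3-dimensional vectors instead. (deprecated in NumPy 2.0)
```

```bash
python3 - <<'E'
import numpy as np,cv2
from scipy.optimize import least_squares
im=cv2.imread("pics/dial2.png");g=np.float32(cv2.cvtColor(im,cv2.COLOR_BGR2GRAY))
hub=np.array([299.5,338.1])
tr=np.array([10,12,14,16,18,20,24,26,28,30,32,34,36,38,40]);ap=np.array([9.52,11.47,13.42,15.43,17.42,19.49,23.69,25.84,27.98,30.14,32.27,34.42,36.54,38.62,40.67])
U=lambda ph:np.stack([np.sin(ph),-np.cos(ph)],-1)
def f(p,rho=198):
    v=p[:2]+rho*U(tr*.1178-np.radians(135)+p[2])-hub
    return np.arctan2(v[:,0],-v[:,1])-(ap*.1178-np.radians(135))
w=lambda p:(f(p)+np.pi)%(2*np.pi)-np.pi
r=least_squares(w,[299,345,0]);c=r.x[:2];print("centre",c,"yaw deg",np.degrees(r.x[2]),"rms N",np.sqrt((r.fun**2).mean())/.1178)
# re-extract hand: polar about c
def prof(rr,lo,hi):
    R=np.arange(lo,hi,.01);P=c+rr*U(R*.1178-np.radians(135)+r.x[2]);V=cv2.remap(g,np.float32(P[:,0])[None],np.float32(P[:,1])[None],1)[0];b=np.percentile(V,80);ww=np.clip(b-10-V,0,None);return (ww*R).sum()/ww.sum(),b-V.min(),P[V.argmin()],(c+rr*U((ww*R).sum()/ww.sum()*.1178-np.radians(135)+r.x[2]))
for rr in(180,190,198): print("tick check",rr,[round(prof(rr,t-.7,t+.7)[0],2) for t in(18,20,24,26)])
H=[]
for rr in list(range(50,165,5)):
    a=prof(rr,20.6,23.2); H.append(a[3]); 
    if rr%20==0: print(rr,a[0].round(2),a[1].round())
H=np.array(H);d=np.linalg.svd(H-H.mean(0))[2][0];d=d if d[1]<0 else -d
print("hand dir N",(np.arctan2(d[0],-d[1])-r.x[2]+np.radians(135))/.1178)
for rr in(170,180,190,200,205): a=prof(rr,20.8,23.4);print("22 zone",rr,a[0].round(2),a[1].round())
E
```

```text
centre [287.05830349 345.77105248] yaw deg 0.2266710475862732 rms N 0.013019302210457039
tick check 180 [np.float64(nan), np.float64(19.97), np.float64(nan), np.float64(nan)]
tick check 190 [np.float64(18.0), np.float64(20.02), np.float64(23.98), np.float64(25.97)]
tick check 198 [np.float64(17.99), np.float64(19.99), np.float64(23.98), np.float64(26.01)]
60 22.63 53.0
80 22.55 52.0
100 22.38 56.0
120 22.23 54.0
140 22.16 51.0
160 22.09 50.0
hand dir N 21.7553246937051
22 zone 170 22.07 48.0
22 zone 180 22.03 50.0
22 zone 190 22.02 50.0
22 zone 200 22.58 107.0
22 zone 205 22.7 171.0<stdin>:14: RuntimeWarning: invalid value encountered in scalar divide
```

The calibrated dial (ticks fit to 0.013 N) puts the peak hand at 21.8 N, just short of the 22 N tab. I'll cross-check against the spring's own state, since a tired spring has its lowest turn closed up.

```bash
python3 - <<'E'
from h import *
for n,ctr,z0 in(("w1",np.array([.4952,-.1317]),0.),("we",np.array([.618,.1485]),.06),("w4",np.array([.618,.1485]),.06)):
    c=np.load(n+".npz")
    if "T" not in c: print(n,"no T");continue
    T=c["T"];P=cloud(c,T);z=P[...,2]-z0;d=P[...,:2]-ctr;r=np.hypot(d[...,0],d[...,1])
    cam=T[:2,3]-ctr;az=np.degrees(np.arctan2(d[...,1],d[...,0])-np.arctan2(cam[1],cam[0]));az=(az+180)%360-180
    for a0 in(-30,0,30):
        m=(abs(az-a0)<12)&(r>.017)&(r<.027)&(z>.002)&(z<.1);hh,e=np.histogram(z[m],bins=np.arange(0,.094,.002));print(n,a0,hh.tolist())
    m=(r<.026)&(r>.014)&(z>.06);print(n,"top pct",np.percentile(z[m],[80,90,95,98,99]).round(4))
E
```

```text
w1 -30 [0, 13, 33, 12, 0, 0, 7, 21, 30, 1, 0, 0, 2, 25, 31, 0, 0, 0, 8, 19, 35, 1, 0, 0, 5, 18, 40, 3, 0, 0, 3, 21, 35, 4, 0, 0, 2, 16, 43, 7, 2, 15, 40, 13, 0, 0]
w1 0 [0, 19, 22, 27, 2, 1, 1, 16, 20, 28, 3, 0, 1, 11, 26, 30, 4, 0, 3, 12, 27, 22, 12, 0, 1, 15, 17, 31, 14, 0, 1, 12, 21, 31, 16, 0, 1, 7, 34, 15, 9, 22, 40, 16, 0, 0]
w1 30 [0, 13, 15, 35, 12, 0, 0, 0, 13, 26, 22, 0, 0, 2, 9, 27, 27, 0, 0, 0, 8, 24, 29, 0, 0, 0, 9, 24, 30, 0, 0, 0, 8, 22, 36, 1, 0, 0, 0, 0, 5, 20, 42, 0, 0, 0]
w1 top pct [0.0851 0.0857 0.0861 0.0863 0.0864]
we -30 [0, 16, 28, 8, 0, 0, 6, 30, 18, 0, 0, 0, 8, 29, 19, 0, 0, 0, 10, 23, 23, 0, 0, 0, 12, 19, 30, 1, 0, 0, 7, 21, 32, 0, 0, 0, 9, 22, 35, 2, 3, 29, 34, 11, 0, 0]
we 0 [0, 18, 27, 19, 0, 0, 5, 19, 25, 16, 0, 0, 5, 22, 23, 21, 0, 0, 5, 22, 29, 18, 3, 0, 2, 20, 32, 22, 5, 0, 1, 22, 33, 24, 6, 0, 7, 22, 32, 23, 10, 29, 42, 6, 0, 0]
we 30 [0, 15, 19, 36, 3, 0, 0, 4, 13, 36, 9, 0, 0, 3, 15, 33, 14, 0, 0, 2, 16, 34, 14, 0, 0, 3, 15, 29, 25, 0, 0, 0, 14, 33, 28, 0, 0, 0, 0, 1, 15, 24, 34, 0, 0, 0]
we top pct [0.1474 0.15   0.1502 0.1503 0.1504]
w4 -30 [0, 12, 28, 8, 0, 1, 8, 21, 16, 0, 0, 1, 9, 18, 24, 0, 0, 0, 10, 20, 29, 0, 0, 0, 9, 21, 28, 0, 0, 0, 9, 20, 27, 2, 0, 0, 5, 21, 33, 3, 5, 23, 33, 7, 0, 0]
w4 0 [0, 16, 24, 18, 0, 0, 6, 18, 25, 16, 1, 0, 3, 22, 28, 16, 2, 0, 6, 20, 27, 21, 1, 0, 5, 21, 31, 20, 2, 0, 2, 22, 26, 20, 7, 0, 5, 22, 31, 15, 9, 28, 29, 17, 0, 0]
w4 30 [0, 16, 19, 32, 4, 0, 0, 4, 16, 28, 12, 0, 0, 2, 15, 33, 11, 0, 0, 1, 15, 28, 19, 0, 0, 0, 13, 29, 24, 0, 0, 0, 15, 25, 36, 0, 0, 0, 0, 0, 12, 31, 31, 0, 0, 0]
w4 top pct [0.1465 0.1492 0.1502 0.1503 0.1503]
```

The pitch is a uniform 12 mm, which would give about 92 mm free length. One turn is closed up and the length is about 86 mm, so the spring is tired. That agrees with the peak hand stopping short of the tab, so it goes in the dish. Now I regrasp it.

```bash
python3 - <<'E'
from path import *
s=read_state();R=np.array([[-.422,.64,-.641],[.906,.3,-.298],[.002,-.707,-.707]])
print((np.array([.6148,.1478,.112])-s["position"]).round(4),Ro.from_matrix(R@s["tcp_rot"].T).as_rotvec().round(3),s["position"])
E
```

```text
[ 0.0809  0.0384 -0.0883] [ 0.007 -0.001 -0.008] [0.53388553 0.10939978 0.20034414]
```

Call:
play_rows([
  [[0.006, 0.003, -0.035], [0.007, 0, -0.008]],
  [[0.022, 0.01, -0.065], [0.007, 0, -0.008]],
  [[0.04, 0.019, -0.083], [0.007, 0, -0.008]],
  [[0.06, 0.0285, -0.087], [0.007, 0, -0.008]],
  [[0.081, 0.0385, -0.0875], [0.007, 0, -0.008]],
  [[0.081, 0.0385, -0.0875], [0.007, 0, -0.008]],
  [[0.081, 0.0385, -0.0875], [0.007, 0, -0.008]],
])

```text
time_s: 28.35
position: [0.6146, 0.1465, 0.1132]
tcp_rot: [[-0.421, 0.641, -0.643], [0.907, 0.299, -0.296], [0.002, -0.707, -0.707]]
force: [-0.1, 0.1, -0.8]
opening: 0.69
```

Call:
play_rows([
  [[0, 0, 0], [0, 0, 0]],
  [[0, 0, 0], [0, 0, 0]],
  [[0, 0, 0], [0, 0, 0]],
  [[0, 0, 0], [0, 0, 0]],
  [[0, 0, 0], [0, 0, 0]],
], gripper=0.0)

```text
time_s: 28.98
position: [0.6162, 0.1471, 0.1136]
tcp_rot: [[-0.421, 0.642, -0.641], [0.907, 0.299, -0.296], [0.002, -0.706, -0.708]]
force: [-2.2, 0.5, 0.7]
opening: 0.511
```

Call:
play_rows([
  [[0, 0, 0.004], [0, 0, 0]],
  [[-0.015, -0.007, 0.014], [0, 0, 0]],
  [[-0.036, -0.017, 0.03], [0, 0, 0]],
  [[-0.065, -0.03, 0.034], [0, 0, 0]],
  [[-0.095, -0.044, 0.034], [0, 0, 0]],
  [[-0.11, -0.051, 0.034], [0, 0, 0]],
  [[-0.11, -0.051, 0.034], [0, 0, 0]],
])

```text
time_s: 29.85
position: [0.5048, 0.0955, 0.1479]
tcp_rot: [[-0.419, 0.641, -0.643], [0.908, 0.299, -0.294], [0.003, -0.707, -0.707]]
force: [1.2, 1.3, -1.2]
opening: 0.515
```

```bash
python3 - <<'E'
from path import *
s=read_state();print(s["time_s"],s["position"],s["opening"],s["force"]);R=rot(20,45)
for g in([.50,-.0,.16],[.52,-.162,.15],[.652,-.162,.12],[.652,-.162,.0545]):
    g=np.array(g);print(g);goto(s,g,R);b=ik(g,R);print(b[0].round(),b[1].round())
E
```

```text
29.85 [0.50484644 0.09553423 0.14786887] 0.5145406653102118 [ 1.15740346  1.27493299 -1.2059618 ]
[ 0.5  -0.    0.16]
shift [-0.0088, -0.097, 0.0164] turn [-0.0031, -0.0009, -0.0834] deg 4.8
6.0 [-33.  32. 134. 114.  38. 108.]
[ 0.52  -0.162  0.15 ]
shift [0.0112, -0.259, 0.0064] turn [-0.0031, -0.0009, -0.0834] deg 4.8
18.0 [-51.  35. 122.  84.  42. 124.]
[ 0.652 -0.162  0.12 ]
shift [0.1432, -0.259, -0.0236] turn [-0.0031, -0.0009, -0.0834] deg 4.8
25.0 [-39.  42. 106.  83.  38. 139.]
[ 0.652  -0.162   0.0545]
shift [0.1432, -0.259, -0.0891] turn [-0.0031, -0.0009, -0.0834] deg 4.8
34.0 [-39.  49. 106.  93.  37. 126.]
```

Call:
play_rows([
  [[-0.004, -0.04, 0.01], [0, 0, -0.04]],
  [[-0.004, -0.09, 0.016], [0, 0, -0.083]],
  [[0.0, -0.14, 0.016], [0, 0, -0.083]],
  [[0.005, -0.19, 0.012], [0, 0, -0.083]],
  [[0.02, -0.24, 0.006], [0, 0, -0.083]],
  [[0.06, -0.259, 0.0], [0, 0, -0.083]],
  [[0.1, -0.259, -0.01], [0, 0, -0.083]],
  [[0.143, -0.259, -0.024], [0, 0, -0.083]],
  [[0.143, -0.259, -0.024], [0, 0, -0.083]],
  [[0.143, -0.259, -0.024], [0, 0, -0.083]],
])

```text
time_s: 31.1
position: [0.649, -0.162, 0.1236]
tcp_rot: [[-0.346, 0.664, -0.663], [0.938, 0.246, -0.243], [0.002, -0.706, -0.708]]
force: [-0.0, 0.3, -2.0]
opening: 0.517
```

```bash
python3 - <<'E'
from wr import *
s,c,T=wrist("wf");print(s["time_s"],s["position"],s["opening"],s["force"]);goto(s,np.array([.652,-.162,.0545]),rot(20,45))
P=cloud(c,T);z=P[...,2];m=(z>.033)&(z<.042)&(np.hypot(P[...,0]-.652,P[...,1]+.162)<.1);S=P[m][:,:2]
A=np.c_[2*S,np.ones(len(S))];o=np.linalg.lstsq(A,(S**2).sum(1),rcond=None)[0];print("dish rim",len(S),o[:2],np.sqrt(o[2]+o[:2]@o[:2]))
m=(z<.015)&(np.hypot(P[...,0]-.652,P[...,1]+.162)<.06);print("floor",np.median(z[m]))
E
```

```text
31.1 [ 0.64902805 -0.16200065  0.12360135] 0.5169834103338117 [-0.03093541  0.27678882 -2.04980888]
shift [-0.001, -0.0015, -0.0649] turn [-0.0028, 0.0007, -0.004] deg 0.3
dish rim 3810 [ 0.65039375 -0.16375126] 0.07953700612962818
floor 0.0031789131479012245
```

Dish centre is confirmed at (0.650,-0.164). Lowering.

Call:
play_rows([
  [[-0.002, -0.002, -0.02], [0, 0, 0]],
  [[-0.002, -0.003, -0.04], [0, 0, 0]],
  [[-0.002, -0.003, -0.055], [0, 0, 0]],
  [[-0.002, -0.003, -0.062], [0, 0, 0]],
  [[-0.002, -0.003, -0.064], [0, 0, 0]],
  [[-0.002, -0.003, -0.065], [0, 0, 0]],
  [[-0.002, -0.003, -0.065], [0, 0, 0]],
])

```text
time_s: 32.02
position: [0.6476, -0.166, 0.0593]
tcp_rot: [[-0.345, 0.665, -0.662], [0.939, 0.245, -0.242], [0.001, -0.705, -0.709]]
force: [0.0, -0.1, -1.1]
opening: 0.516
```

```bash
python3 - <<'E'
from path import *
s=read_state();g=s["position"]+.006*s["tcp_rot"][:,1];print(s["time_s"],"foot z est",g[2]-.0494,s["force"],s["opening"])
E
```

```text
32.025 foot z est 0.005624770726749127 [ 0.04787993 -0.12561646 -1.07128153] 0.5161165166422165
```

Call:
play_rows([
  [[0, 0, -0.0015], [0, 0, 0]],
  [[0, 0, -0.0025], [0, 0, 0]],
  [[0, 0, -0.0025], [0, 0, 0]],
  [[0, 0, -0.0025], [0, 0, 0]],
])

```text
time_s: 32.52
position: [0.6477, -0.166, 0.0566]
tcp_rot: [[-0.345, 0.666, -0.662], [0.939, 0.245, -0.242], [0.001, -0.705, -0.709]]
force: [-1.4, -0.2, 0.6]
opening: 0.514
```

Call:
play_rows([
  [[0, 0, 0], [0, 0, 0]],
  [[0, 0, 0], [0, 0, 0]],
  [[0, 0, 0], [0, 0, 0]],
  [[0, 0, 0], [0, 0, 0]],
], gripper=0.065)

```text
time_s: 33.02
position: [0.6474, -0.1658, 0.0561]
tcp_rot: [[-0.345, 0.665, -0.663], [0.939, 0.245, -0.242], [0.002, -0.706, -0.709]]
force: [0.2, 0.1, 0.4]
opening: 0.737
```

Call:
play_rows([
  [[-0.01, -0.004, 0.01], [0, 0, 0]],
  [[-0.025, -0.009, 0.027], [0, 0, 0]],
  [[-0.045, -0.016, 0.05], [0, 0, 0]],
  [[-0.07, -0.025, 0.08], [0, 0, 0]],
  [[-0.09, -0.033, 0.115], [0, 0, 0]],
  [[-0.09, -0.033, 0.14], [0, 0, 0]],
  [[-0.09, -0.033, 0.14], [0, 0, 0]],
])

```text
time_s: 33.9
position: [0.5573, -0.1999, 0.1984]
tcp_rot: [[-0.344, 0.667, -0.661], [0.939, 0.242, -0.244], [-0.003, -0.705, -0.71]]
force: [0.4, -0.3, 0.2]
opening: 0.744
```

```bash
python3 - <<'E'
from wr import *
s,c,T=wrist("wg");print(s["time_s"],s["position"],s["force"])
P=cloud(c,T);z=P[...,2];d=np.hypot(P[...,0]-.65,P[...,1]+.164)
for lo,hi in((.01,.03),(.04,.06),(.07,.1)):
    m=(z>lo)&(z<hi)&(d<.06);S=P[m];print(lo,len(S),cv2.minEnclosingCircle(S[:,:2].astype(np.float32)) if len(S) else None,S[:,2].max() if len(S) else None)
c=capture("scene");cv2.imwrite("pics/final.png",c["frame"][:,:,::-1])
E
```

```text
33.9 [ 0.55728413 -0.19986081  0.19843563] [ 0.41274633 -0.27561105  0.1734135 ]
0.01 631 ((0.6517626643180847, -0.16509735584259033), 0.023094337433576584) 0.02999028638425888
0.04 810 ((0.6518208980560303, -0.16521747410297394), 0.022885052487254143) 0.059987461715355905
0.07 1313 ((0.6519323587417603, -0.16515906155109406), 0.023167166858911514) 0.08995043032271063
```

View pics/final.png

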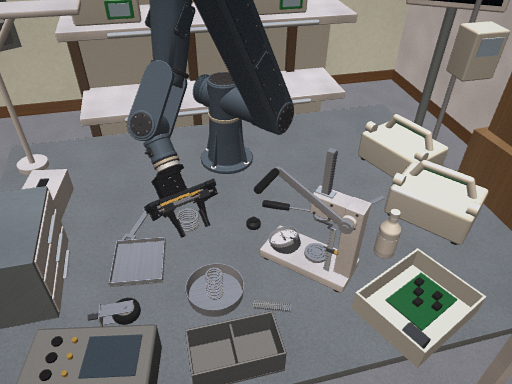

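The spring stands upright in the dish at (214,285). The lever is up, the other items are where they were, and the robot touches nothing.

```bash
python3 -c "
from rig import *
print(hand_in())"
```

```text
the job is handed in; nothing more can be done
None
```

I tested the spring, judged that it fell short of the limit tab, and stood it upright in the round dish. The job was handed in at about 34 s. The reading was close to the tab, though, so the verdict has little margin.

- **Test:** I stood the spring in the middle of the lower plate, centred to about 1 mm. I pulled the lever down in steps until the pointer was level with the mark, held it there for over a second, and let it back up.
- **Pointer against mark:** In the same wrist frame the pointer tip was at about 132.6 mm and the index's upper edge at about 132.8 mm. Ram travel checked two other ways came to 73.2–73.7 mm, which agrees. An earlier view from another angle had put the index edge at 131.2 mm. I used the same-frame comparison instead.
- **Verdict:** The peak hand read about 21.8 N against the 22 N tab. A height error of only 0.3 mm changes the load by about 0.3 N, so the pointer reading alone is not decisive. The spring itself also looks tired: it is about 86 mm long with one turn closed up. That closed turn showed at its upper end, though, not the lowest turn as described.
- **Last checks:** The spring is upright, within about 2 mm of the dish's centre. The lever is fully up, the bystanders look unmoved, and the robot is clear of everything.
- **Along the way:** An early arm move stopped short near a joint limit; I worked out the arm's geometry and carried on without touching anything.

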